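# Weigh a chocolate flower on the counter balance

## Robot

A 6-joint arm with a two-finger parallel gripper is mounted at the origin on the work surface. World frame = base frame: x ahead of the robot, y to its left, z up, the work surface at z = 0. Lengths are in m, angles in rad, forces in N, time in s.
With the tool pointing down it reaches from about 0.3 to 0.775 m from the base axis. Payload 14.6 kg.
Tool frame: the origin (TCP) lies on the centre line of the jaws, within the pads' length; the fingertips stand 19 mm ahead of it and the grasp point (between the pads) is the TCP (ctrl.tip_reach is the distance from the TCP to the fingertips, in m); x points along the fingers, y is the direction in which the jaws open and shut, and the axes are right-handed (so a half turn about x gives the same grasp; the last joint's range is limited). The gripper opens to 94 mm and grips with 3 to 60 N. Pads are 16 mm wide; open, the fingers measure 119 mm over their backs; the gripper's body (75 mm by 177 mm) begins 78 mm behind the grasp point.
Start: joints at [1.261, 0.3, 1.521, -0, 1.321, -0.067], TCP at [0.132, 0.534, 0.224] pointing down, gripper open.
Joint ranges: [-3.03, 3.03], [-0.79, 2.21], [0.23, 2.52], [-1.04, 4.18], [0, 3.07], [-2.55, 2.55]. Speed limits (rad/s): [2.22, 2.22, 2.57, 3.14, 3.14, 3.14].

## Interface

Orientations are given as [roll, pitch, yaw] about the fixed x, y, z axes, in that order (R = Rz(yaw) Ry(pitch) Rx(roll)).
In Python, from station import ctrl, optics, models gives the robot as it stands. The module is installed in compiled form; this text tells all that it offers.
- The arm moves only by the tool arm_command, never from a script. Its argument "deltas" is a list of rows, each an object with "translation": the shift along the tool's x, y, z in units of 25 mm (1.0 is 25 mm), a list of three; "turn": the turn, a rotation vector about the tool's x, y, z in units of 5 degrees (1.0 is 5 degrees), a list of three. In form: [{"translation": [x, y, z], "turn": [rx, ry, rz]}, ...]. A call has 1 to 12 rows; each row is the pose to reach, as a shift and turn from the pose commanded when the call began, along the tool's axes at that moment; what a row does not reach only later rows make up. A row lasts 1/12 s, in which the tool goes at most 41.7 mm and 7.16 degrees, less where a joint would pass 70% of its speed; a pose out of reach is approached as far as the arm can. A call with a gripper value outside its range is refused whole. "gripper" is the finger opening in mm, from 0 to 94, set as the call begins (left out, the last holds). The fingers move at their own pace and stop on an object; "force" is the grip in N (left out, the last holds). Time passes only in rows, so rows that repeat a pose let the fingers close. It gives the time, the measured TCP pose, the force and the opening at its end, in the units of the state.
- ctrl.get_obs(): the state, without advancing time (a new reading comes with each control period).
- optics.camera(name): name is "side" or "top"; returns the picture (480x640x3 uint8, red, green, blue); there is no depth.
- optics.get_calibration(name): a dict with "K" (3x3 intrinsics, pixels), "k1" (the pictures are not rectified: a ray, as slopes to the right and down, at radius r is drawn at 1 + k1 r^2 times it, then the intrinsics apply), "origin" and "orientation" of the camera in the world. Camera axes: x right, y down, z forward; pixel columns grow to the right and rows downward; lengths in m; the calibration is good to about 2 mm. A picture is of the moment at which its call begins. get_calibration takes no time and is no camera call.
- ctrl.hand_in(): hands the job in, once; it reports no verdict.
Trained networks look in the newest picture that a camera, given by its name, has taken for a name from the list of things; names that differ only in an ending like _2 or _b are one class to them, and where a whole thing is asked for, a point or a joint stands for the part that bears it (a point fixed in the world has none). Each returns a list of dicts, best first, with "score" (0 to 1); they miss things now and then, are a little off and sometimes report something else, mostly with a low value. They report only what shows in the picture. A call takes as long as a camera call. They do not tell look-alikes from the thing itself.
- models.look_for(target, camera): "box" ([left, top, right, bottom] in pixels, round what is visible of it).
- models.cut_out(target, camera): "pixels" (480x640 bool, what is visible of it) and "box" ([left, top, right, bottom] in pixels, round what is visible of it).
- models.mark_of(target, camera): "at" ([column, row] in pixels: a listed point, or the origin of a listed thing).
The state is a dict: "time_s": time; "qpos": joint angles; "joint_vel": joint speeds; "tau": joint torques, N m; "ee_pos": TCP position; "eef_rot": TCP orientation; "force": force on the tool from outside, world axes, zero at the start; "moment": the same for the moment, N m; "grip_width": finger opening in m.
Only numpy, scipy, OpenCV 4.12 (cv2) and the standard library are available. Lean on these libraries where they do the work, as an engineer would, in place of code of your own. Each camera call takes 0.05 s, during which the arm holds its last target.

## Task

Find the weight of the chocolate flower on the counter balance: gently stand whichever of the two loose weights are needed (one or both) on the empty pan, then nudge the stiff red rider along its rail with light pushes, never clamping it, until the beam comes to rest level, with the red pointer on the green mark. Do not touch the chocolate, never press hard on the weight pan, and leave the bowl, the palette knife and the tray where they are. At the end any weight you do not need stands upright on the counter.

Things in the scene. Friction and masses are not known exactly. Their poses are not given: they have to be found in the camera images.
- balance: white counter balance, base 150 x 240 x 40 mm; origin under its middle, below the beam's pivot. x axis away from the robot, y along the level beam from the chocolate pan to the weight pan. Aluminium beam pivots 75 mm up; pan centres 140 mm either side of the pivot. Links keep both pans horizontal: where a load stands on a pan does not matter.
- beam (a joint): tilt of the beam, rad: 0 = level, positive = weight pan low, negative = chocolate pan low; stops at -0.12 and +0.12. A centring spring of about 0.5 N m/rad: 1 g of imbalance tilts it about 0.0027 rad, 44 g and more puts it on a stop. Damped; takes about 1.5 s to settle.
- rider (a joint): place of the rider on its rail, m: 0 = middle (no effect), positive = towards the weight pan; ends at -0.062 and +0.062. It weighs 200 g: each 10 mm towards the weight pan counts as 14.3 g more on that pan. Stiff (about 2.5 N to slide); stays where it is left.
- rider_grip (a point): centre of the rider's upright red grip: 20 mm across the rail, 16 mm along it, 40 mm tall; below it a dark foot 30 mm along, 22 mm across, 18 mm tall, on the rail. The rail is on the robot's side, parallel to the beam, 115 mm from the line of the pan centres; this point is 104 mm up when level. Never over 20 N on it (no gripping). Touching it also holds the beam: back off to see the tilt.
- weight_pan (a point): middle of the top face of the empty steel weight pan, 120 mm wide inside, rim 4 mm above that face; 100 mm above the counter when level; moves down 140 mm x beam tilt (at most 17 mm either way). y axis outwards along the beam, z up. Never over 20 N on it: touch it slower than 40 mm/s.
- choc_pan (a point): middle of the top face of the other, equal pan, on which the chocolate stands; 100 mm above the counter when level.
- flower_mid (a point): middle of a dark brown moulded chocolate flower, 93 mm across, 36 mm tall, on its pan. Hollow: it weighs something between 125 and 345 g. Not to be touched.
- w100_mid (a point): centre (half-way up) of the upright 100 g weight: brass, body 24 mm in diameter and 28 mm tall with a narrower knob on top, 42 mm tall in all.
- w200_mid (a point): centre (half-way up) of the upright 200 g weight: steel, body 32 mm in diameter and 32 mm tall with a narrower knob on top, 46 mm tall in all.
- bowl: steel bowl, 150 mm wide, 60 mm tall; origin under its middle. Bystander.
- palette: palette knife lying flat; origin under its middle, x axis along it. Bystander.
- tray: white divided tray, 100 x 140 x 30 mm; origin under its middle. Bystander.
Not all that is in view belongs to the job. Leave any blue or pink look-alike of the part that bears w100_mid alone.

How it is judged:
By the outcome, as a careful person would: the job done as asked, in the order asked, and still so for the second after the job is handed in, with the robot touching nothing.
It also fails if it takes over 72 s, if anything falls off the work surface, if the arm or the gripper's body presses on something with over 40 N, if the wrist force passes 120 N, or if a joint passes its speed limit or range.

## Working session

There is one attempt and no reset: what is moved stays moved. The work goes in short steps, Python scripts to look and compute and a tool call to move; the robot and the scene stay as the last step left them, time stands still between calls to the robot, and variables do not carry over. Pictures are saved under pics/ and viewed, and the job is handed in when it is done.

Besides the shell and the picture viewer there is one more tool, called after ">>>" by a JSON object that holds its "api" and its "payload", one argument or row to a line. arm_command: Moves the arm, as the interface text tells. Its arguments: {"type":"object","properties":{"deltas":{"type":"array"},"gripper":{"type":"number"},"force":{"type":"number"}},"required":["deltas"]}

```bash
mkdir -p pics; ls
python3 - <<'E'
from station import ctrl, optics, models
import cv2
for n in ("side","top"):
    im=optics.camera(n); cv2.imwrite(f"pics/{n}0.png",im[:,:,::-1])
    c=optics.get_calibration(n); print(n,c)
    for t in ["balance","rider_grip","weight_pan","choc_pan","flower_mid","w100_mid","w200_mid"]:
        print(t,[(round(d['score'],2),[round(float(v)) for v in d['at']]) for d in models.mark_of(t,n)][:4])
print(ctrl.get_obs())
E
```

```text
pics
side {'K': array([[438.68613052,   0.        , 314.72041809],
       [  0.        , 438.68613052, 246.288464  ],
       [  0.        ,   0.        ,   1.        ]]), 'k1': -0.016037652360584558, 'origin': array([0.56933057, 0.64119383, 0.68109873]), 'orientation': array([-2.30132068e+00, -2.41037073e-03, -3.08473511e+00])}
balance [(0.89, [312, 266])]
rider_grip [(0.78, [369, 247]), (0.16, [235, 414])]
weight_pan [(0.62, [299, 271]), (0.21, [248, 271])]
choc_pan [(0.63, [324, 198]), (0.56, [238, 414])]
flower_mid [(0.71, [322, 195]), (0.65, [244, 271])]
w100_mid [(0.86, [372, 418]), (0.65, [355, 458]), (0.59, [397, 467])]
w200_mid [(0.71, [240, 414]), (0.67, [314, 428]), (0.2, [246, 270])]
top {'K': array([[518.51387264,   0.        , 318.14444018],
       [  0.        , 518.51387264, 243.52864817],
       [  0.        ,   0.        ,   1.        ]]), 'k1': -0.0017410882346574536, 'origin': array([ 0.4259516 , -0.04150155,  1.39860288]), 'orientation': array([-2.99222259e+00, -1.84798426e-04, -1.56211036e+00])}
balance [(0.66, [320, 255])]
rider_grip [(0.56, [299, 290])]
weight_pan [(0.68, [271, 239])]
choc_pan [(0.63, [377, 256])]
flower_mid [(0.72, [382, 252])]
w100_mid [(0.49, [165, 284]), (0.42, [191, 292]), (0.4, [160, 307])]
w200_mid [(0.49, [179, 261])]
{'time_s': 0.8, 'qpos': array([ 1.26141557e+00,  2.99887871e-01,  1.52102231e+00, -3.96425010e-06,
        1.32070387e+00, -6.66044482e-02]), 'joint_vel': array([ 0.00183309, -0.00118123,  0.00036471,  0.00082069,  0.00037916,
        0.00074819]), 'tau': array([-7.62040236e-04, -5.31615615e+01, -3.52906716e+01,  7.08240015e-02,
        2.12475291e-02,  7.89029002e-06]), 'ee_pos': array([0.1322193 , 0.53385055, 0.22444279]), 'eef_rot': array([-1.45979488,  1.57077459, -1.70257021]), 'force': array([-0.94754616, -0.26600409,  0.26627608]), 'moment': array([-0.02288479, -0.020173  , -0.04732712]), 'grip_width': 0.09385490239461922}
```

View pics/side0.png

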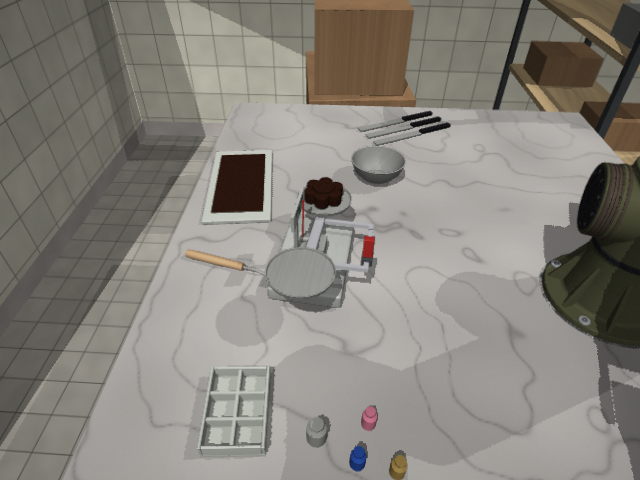

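View pics/top0.png

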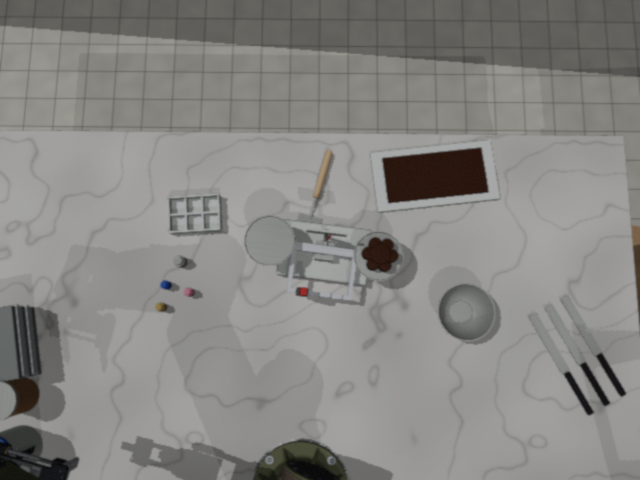

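```bash
cat > h.py <<'E'
import numpy as np, cv2
from scipy.spatial.transform import Rotation as Rot
from station import ctrl, optics, models
CAL={n:optics.get_calibration(n) for n in("side","top")}
def ray(n,uv):
    c=CAL[n];K=c['K']
    p=cv2.undistortPoints(np.array([[uv]],float),K,np.array([c['k1'],0,0,0.]))[0,0]
    d=Rot.from_euler('xyz',c['orientation']).as_matrix()@np.array([p[0],p[1],1])
    return np.array(c['origin']),d/np.linalg.norm(d)
def onz(n,uv,z):
    o,d=ray(n,uv);return o+d*(z-o[2])/d[2]
def tri(uvs,uvt):
    o1,d1=ray('side',uvs);o2,d2=ray('top',uvt)
    A=np.stack([d1,-d2],1);t=np.linalg.lstsq(A,o2-o1,rcond=None)[0]
    a=o1+d1*t[0];b=o2+d2*t[1];return (a+b)/2,np.linalg.norm(a-b)
def proj(n,P):
    c=CAL[n];R=Rot.from_euler('xyz',c['orientation']).as_matrix()
    q=R.T@(np.array(P)-c['origin']);s=q[:2]/q[2];s=s*(1+c['k1']*(s@s))
    return c['K'][:2,:2]@s+c['K'][:2,2]
def pose():
    o=ctrl.get_obs();return np.array(o['ee_pos']),Rot.from_euler('xyz',o['eef_rot'])
def units(target,yaw=None):
    """shift in tool units; yaw: direction (world angle) of the jaw axis"""
    p,R=pose();t=R.inv().apply(np.array(target)-p)/0.025
    rv=np.zeros(3)
    if yaw is not None:
        best=None
        for k in(0,np.pi):
            y=np.array([np.cos(yaw+k),np.sin(yaw+k),0]);x=np.array([0,0,-1.]);z=np.cross(x,y)
            G=Rot.from_matrix(np.stack([x,y,z],1));r=(R.inv()*G).as_rotvec()
            if best is None or np.linalg.norm(r)<np.linalg.norm(best):best=r
        rv=np.degrees(best)/5
    print("t",t.round(3),"turn",rv.round(3),"dist",np.linalg.norm(t)*25)
E
python3 - <<'E'
from h import *
p,R=pose();print(p,R.as_matrix().round(3))
f=lambda P:np.round(P,4)
for n,s,t,h in(("w100",(398,466),(161,307),.021),("w200",(316.5,430),(180,261),.023),("blue",(358,458),(166,285),.02),("pink",(370,418),(189,292),.02)):
    print(n,f(onz('side',s,h)),f(onz('top',t,h)),tri(s,t))
print("wp",tri((299,271),(271,239)),"cp",tri((324,198),(377,256)))
for z in(.1,.117):print(f(onz('side',(300,271),z)),f(onz('top',(271,240),z)))
print("rider",tri((369,247),(302,292)),f(onz('side',(369,247),.104)),f(onz('top',(302,292),.104)))
im={n:cv2.imread(f'pics/{n}0.png') for n in('side','top')}
a=cv2.resize(im['side'][150:320,180:400],None,fx=3.6,fy=3.5,interpolation=cv2.INTER_CUBIC);cv2.imwrite('pics/a.png',a)
a=cv2.resize(im['side'][350:480,190:430],None,fx=3.3,fy=3.3,interpolation=cv2.INTER_CUBIC);cv2.imwrite('pics/c.png',a)
a=cv2.resize(im['top'][200:320,150:410],None,fx=3,fy=3,interpolation=cv2.INTER_CUBIC);cv2.imwrite('pics/b.png',a)
E
```

```text
[0.1322193  0.53385055 0.22444279] [[-0.     0.24   0.971]
 [-0.     0.971 -0.24 ]
 [-1.    -0.     0.   ]]
w100 [0.4618 0.3754 0.021 ] [0.4603 0.3732 0.021 ] (array([0.46080845, 0.37410693, 0.01752753]), np.float64(0.0008706341141443413))
w200 [0.5827 0.3295 0.023 ] [0.5826 0.3284 0.023 ] (array([0.58276453, 0.32878756, 0.02154187]), np.float64(2.7051670858775997e-05))
blue [0.5195 0.3668 0.02  ] [0.5185 0.3633 0.02  ] (array([0.5189852 , 0.36475305, 0.0149625 ]), np.float64(0.000371599576111593))
pink [0.4997 0.3039 0.02  ] [0.5005 0.3013 0.02  ] (array([0.50001019, 0.3022181 , 0.0169965 ]), np.float64(0.0012518861725030852))
wp (array([0.62918774, 0.07830441, 0.11419203]), np.float64(0.0010027964362890659)) cp (array([ 0.59314783, -0.19045514,  0.08621087]), np.float64(0.0011034760036478857))
[0.6283 0.0642 0.1   ] [0.6294 0.0796 0.1   ]
[0.6266 0.0811 0.117 ] [0.6267 0.078  0.117 ]
rider (array([ 0.49821063, -0.00107179,  0.10863708]), np.float64(0.00018139606773495554)) [ 0.4977 -0.0063  0.104 ] [ 0.4984 -0.0009  0.104 ]
```

View pics/a.png

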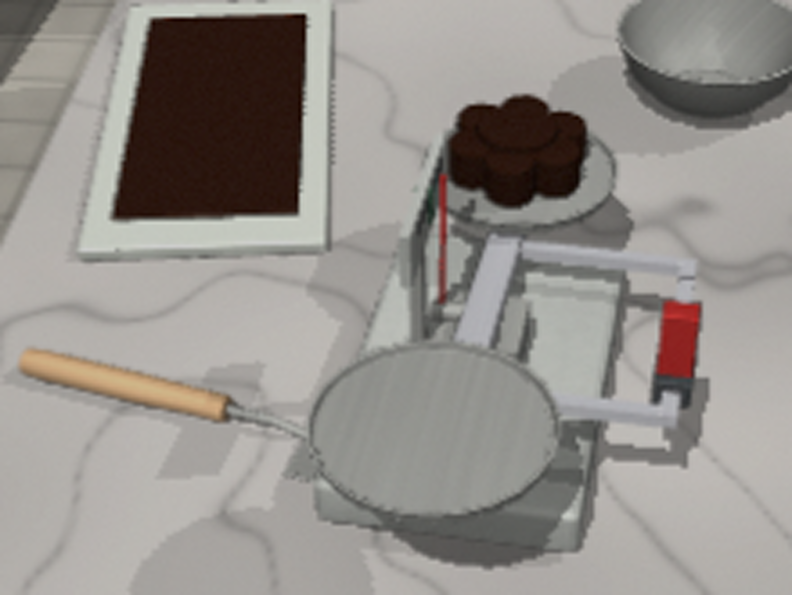

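View pics/b.png

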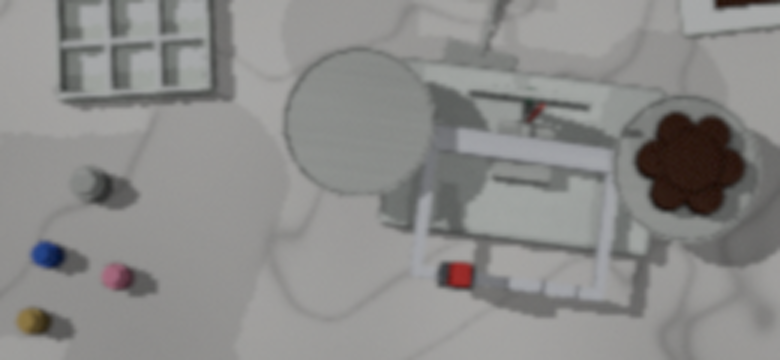

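View pics/c.png

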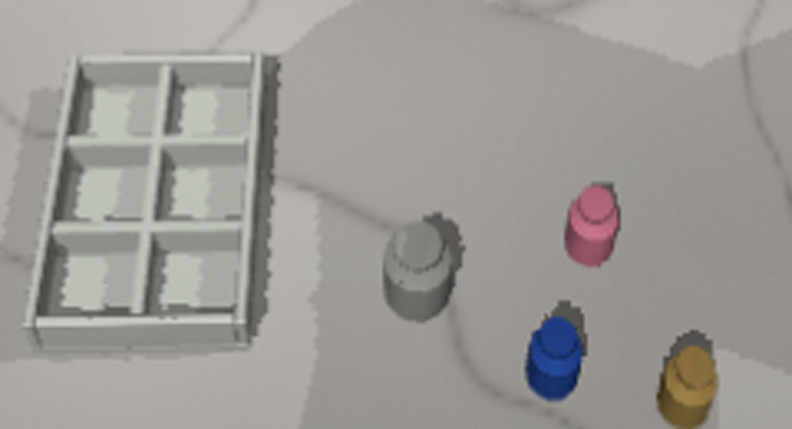

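Run:
```python
from h import *
units((.5827,.3288,.12),np.radians(83))
units((.5827,.3288,.12))
```

```text
t [ 4.178 -3.63  19.463] turn [-1.382  0.     0.   ] dist 505.8526309550582
t [ 4.178 -3.63  19.463] turn [0. 0. 0.] dist 505.8526309550582
```

>>> {"api": "arm_command", "payload": {
  "deltas": [
    {"translation":[0.3,-0.25,1.3],"turn":[-0.1,0,0]},
    {"translation":[0.7,-0.55,3.0],"turn":[-0.3,0,0]},
    {"translation":[1.0,-0.86,4.6],"turn":[-0.5,0,0]},
    {"translation":[1.35,-1.15,6.2],"turn":[-0.7,0,0]},
    {"translation":[1.7,-1.45,7.8],"turn":[-0.9,0,0]},
    {"translation":[2.0,-1.75,9.4],"turn":[-1.1,0,0]},
    {"translation":[2.4,-2.05,11.0],"turn":[-1.3,0,0]},
    {"translation":[2.7,-2.35,12.6],"turn":[-1.4,0,0]},
    {"translation":[3.05,-2.65,14.2],"turn":[-1.4,0,0]},
    {"translation":[3.4,-2.95,15.8],"turn":[-1.4,0,0]},
    {"translation":[3.75,-3.25,17.4],"turn":[-1.4,0,0]},
    {"translation":[4.05,-3.5,18.8],"turn":[-1.4,0,0]}
  ],
  "gripper": 80,
  "force": 12
}}

```text
time_s: 1.8
ee_pos: [0.5693, 0.3344, 0.1225]
eef_rot: [-2.19, 1.571, -2.311]
force: [0.2, 0.4, 0.4]
grip_width: 0.0799
```

Run:
```python
from h import *
print(pose()[0]);units((.5827,.3288,.0245),np.radians(83))
```

```text
[0.56932202 0.33439639 0.12254673]
t [ 3.922 -0.157  0.559] turn [ 0.012 -0.001  0.002] dist 99.11332143665238
```

>>> {"api": "arm_command", "payload": {
  "deltas": [
    {"translation":[0.5,-0.1,0.4],"turn":[0,0,0]},
    {"translation":[1.5,-0.16,0.56],"turn":[0,0,0]},
    {"translation":[2.5,-0.16,0.56],"turn":[0,0,0]},
    {"translation":[3.5,-0.16,0.56],"turn":[0,0,0]},
    {"translation":[3.92,-0.16,0.56],"turn":[0,0,0]},
    {"translation":[3.92,-0.16,0.56],"turn":[0,0,0]}
  ]
}}

```text
time_s: 2.3
ee_pos: [0.5796, 0.3297, 0.0225]
eef_rot: [-2.558, 1.566, -2.678]
force: [0.4, -0.8, 0.0]
grip_width: 0.0802
```

>>> {"api": "arm_command", "payload": {
  "deltas": [
    {"translation":[0,0,0],"turn":[0,0,0]},
    {"translation":[0,0,0],"turn":[0,0,0]},
    {"translation":[0,0,0],"turn":[0,0,0]},
    {"translation":[0,0,0],"turn":[0,0,0]},
    {"translation":[0,0,0],"turn":[0,0,0]},
    {"translation":[0,0,0],"turn":[0,0,0]}
  ],
  "gripper": 20
}}

```text
time_s: 2.8
ee_pos: [0.581, 0.3304, 0.0257]
eef_rot: [0.567, 1.57, 0.447]
force: [-0.0, -0.3, -0.9]
grip_width: 0.0434
```

Run:
```python
from h import *
print(pose()[0],ctrl.get_obs()['force'],ctrl.get_obs()['grip_width'])
im=optics.camera('side');cv2.imwrite('pics/s1.png',im[:,:,::-1])
# place target: pan centre + 28mm away from robot
c=np.array([.6267,.079]);ex=np.array([.992,-.124])
print(c+ex*.028)
units((*(c+ex*.028),.165))
```

```text
[0.58095541 0.33038903 0.02573921] [-0.03265124 -0.27062461 -0.91788045] 0.04342407005162099
[0.654476 0.075528]
t [-5.577 -9.763  4.149] turn [0. 0. 0.] dist 299.62058956508855
```

View pics/s1.png

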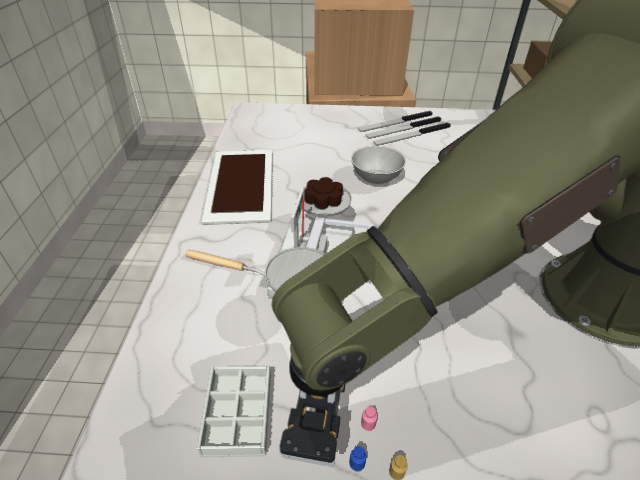

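>>> {"api": "arm_command", "payload": {
  "deltas": [
    {"translation":[0,0,0],"turn":[0,0,0]},
    {"translation":[0,0,0],"turn":[0,0,0]},
    {"translation":[0,0,0],"turn":[0,0,0]},
    {"translation":[0,0,0],"turn":[0,0,0]}
  ],
  "gripper": 20
}}

```text
time_s: 3.18
ee_pos: [0.5809, 0.3303, 0.0254]
eef_rot: [0.708, 1.571, 0.588]
force: [-0.9, -0.7, 1.9]
grip_width: 0.0316
```

Run:
```python
from h import *
o=ctrl.get_obs();print(pose()[0],o['force'],o['grip_width'])
c=np.array([.6267,.079]);ex=np.array([.992,-.124])
units((*(c+ex*.028),.165),np.radians(83))
```

```text
[0.58087056 0.33028538 0.02535474] [-0.87119076 -0.73481153  1.92646697] 0.03159146796996452
t [-5.586 -9.761  4.15 ] turn [ 0.017  0.001 -0.001] dist 299.69965782122375
```

>>> {"api": "arm_command", "payload": {
  "deltas": [
    {"translation":[-0.6,0,0],"turn":[0,0,0]},
    {"translation":[-1.8,0,0],"turn":[0,0,0]},
    {"translation":[-3.2,-0.3,0.1],"turn":[0,0,0]},
    {"translation":[-4.6,-1.0,0.4],"turn":[0,0,0]},
    {"translation":[-5.58,-2.2,0.9],"turn":[0,0,0]},
    {"translation":[-5.58,-3.6,1.5],"turn":[0,0,0]},
    {"translation":[-5.58,-5.0,2.1],"turn":[0,0,0]},
    {"translation":[-5.58,-6.4,2.7],"turn":[0,0,0]},
    {"translation":[-5.58,-7.8,3.3],"turn":[0,0,0]},
    {"translation":[-5.58,-9.0,3.8],"turn":[0,0,0]},
    {"translation":[-5.58,-9.6,4.1],"turn":[0,0,0]},
    {"translation":[-5.58,-9.76,4.15],"turn":[0,0,0]}
  ]
}}

```text
time_s: 4.18
ee_pos: [0.6551, 0.0728, 0.1653]
eef_rot: [-0.442, 1.57, -0.566]
force: [-0.0, 0.6, -1.4]
grip_width: 0.0314
```

>>> {"api": "arm_command", "payload": {
  "deltas": [
    {"translation":[0,0,0],"turn":[0,0,0]},
    {"translation":[0,0,0],"turn":[0,0,0]},
    {"translation":[0,0,0],"turn":[0,0,0]}
  ]
}}

```text
time_s: 4.43
ee_pos: [0.6541, 0.0772, 0.1649]
eef_rot: [1.877, 1.571, 1.758]
force: [-0.3, 0.9, -1.9]
grip_width: 0.0317
```

Run:
```python
from h import *
o=ctrl.get_obs();print(pose()[0],o['force'],o['grip_width'])
im=optics.camera('side');cv2.imwrite('pics/s2.png',im[:,:,::-1])
im2=optics.camera('top');cv2.imwrite('pics/t2.png',im2[:,:,::-1])
cv2.imwrite('pics/s2c.png',cv2.resize(im[150:330,200:420,::-1],None,fx=3.3,fy=3.3,interpolation=cv2.INTER_CUBIC))
c=np.array([.6267,.079]);ex=np.array([.992,-.124])
units((*(c+ex*.028),.142),np.radians(83))
```

```text
[0.65412971 0.07721199 0.16487895] [-0.25704016  0.93073523 -1.86652562] 0.03168824359982552
t [ 0.913 -0.057  0.019] turn [ 0.038 -0.001 -0.001] dist 22.869036540124952
```

View pics/s2c.png

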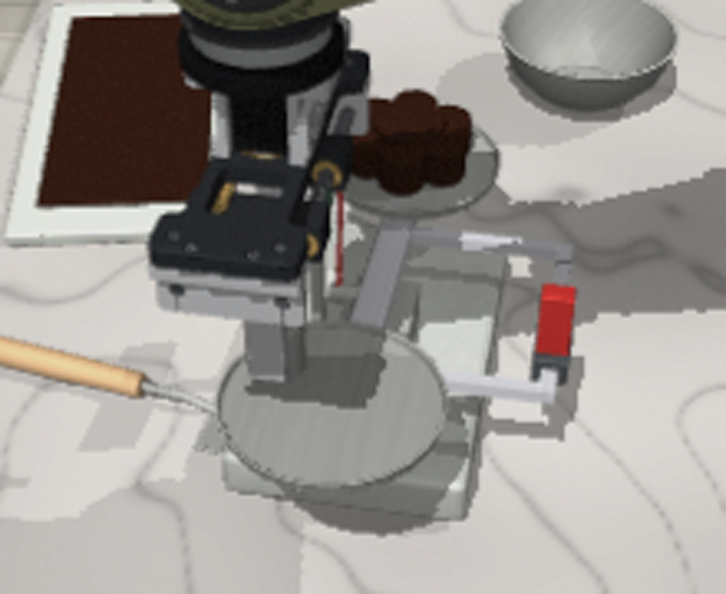

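>>> {"api": "arm_command", "payload": {
  "deltas": [
    {"translation":[0.15,-0.05,0.02],"turn":[0,0,0]},
    {"translation":[0.35,-0.05,0.02],"turn":[0,0,0]},
    {"translation":[0.5,-0.05,0.02],"turn":[0,0,0]},
    {"translation":[0.6,-0.05,0.02],"turn":[0,0,0]},
    {"translation":[0.68,-0.05,0.02],"turn":[0,0,0]},
    {"translation":[0.76,-0.05,0.02],"turn":[0,0,0]},
    {"translation":[0.84,-0.05,0.02],"turn":[0,0,0]},
    {"translation":[0.92,-0.05,0.02],"turn":[0,0,0]},
    {"translation":[0.98,-0.05,0.02],"turn":[0,0,0]},
    {"translation":[0.98,-0.05,0.02],"turn":[0,0,0]}
  ]
}}

```text
time_s: 5.37
ee_pos: [0.6549, 0.0744, 0.1402]
eef_rot: [0.62, 1.57, 0.5]
force: [0.9, 0.7, 0.5]
grip_width: 0.0317
```

Run:
```python
from h import *
o=ctrl.get_obs();print(pose()[0],o['force'],o['grip_width'])
im=optics.camera('side')
cv2.imwrite('pics/s3c.png',cv2.resize(im[150:330,200:420,::-1],None,fx=3.3,fy=3.3,interpolation=cv2.INTER_CUBIC))
```

```text
[0.654888   0.07438485 0.14017072] [0.86580568 0.72831895 0.54158766] 0.03173668730891055
```

View pics/s3c.png

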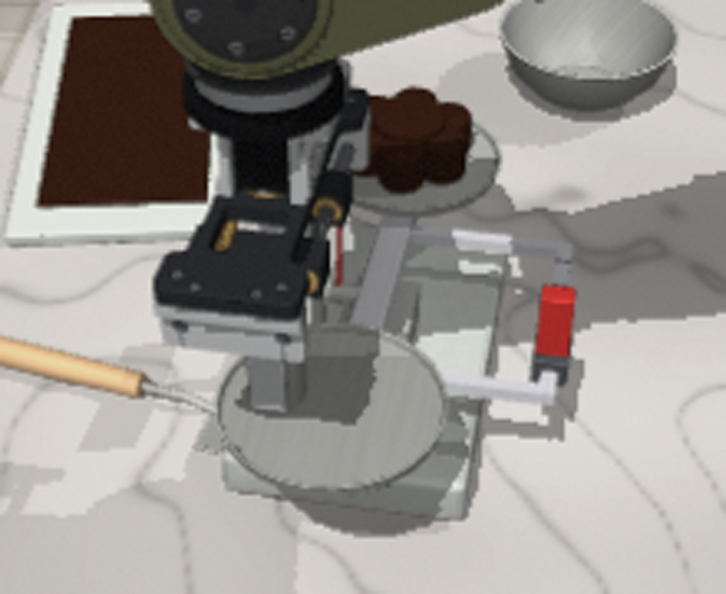

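>>> {"api": "arm_command", "payload": {
  "deltas": [
    {"translation":[0.05,0,0],"turn":[0,0,0]},
    {"translation":[0.1,0,0],"turn":[0,0,0]},
    {"translation":[0.1,0,0],"turn":[0,0,0]}
  ]
}}

```text
time_s: 5.67
ee_pos: [0.6548, 0.0743, 0.1375]
eef_rot: [0.115, 1.571, -0.005]
force: [0.5, 0.4, -0.1]
grip_width: 0.0317
```

>>> {"api": "arm_command", "payload": {
  "deltas": [
    {"translation":[0,0,0],"turn":[0,0,0]},
    {"translation":[0,0,0],"turn":[0,0,0]},
    {"translation":[0,0,0],"turn":[0,0,0]},
    {"translation":[0,0,0],"turn":[0,0,0]}
  ],
  "gripper": 50
}}

```text
time_s: 6.0
ee_pos: [0.6548, 0.0742, 0.1377]
eef_rot: [-1.129, 1.571, -1.25]
force: [0.0, -0.4, -0.2]
grip_width: 0.0499
```

Run:
```python
from h import *
o=ctrl.get_obs();print(pose()[0],o['force'],o['grip_width'])
im=optics.camera('side')
cv2.imwrite('pics/s4c.png',cv2.resize(im[150:330,200:420,::-1],None,fx=3.3,fy=3.3,interpolation=cv2.INTER_CUBIC))
```

```text
[0.65482073 0.07417573 0.13772392] [ 0.0381428  -0.3564831  -0.17647322] 0.04992371144211854
```

View pics/s4c.png

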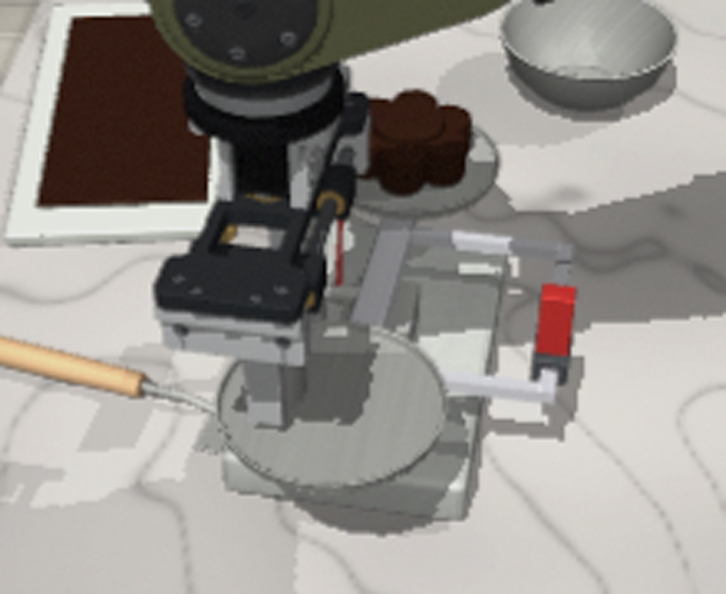

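>>> {"api": "arm_command", "payload": {
  "deltas": [
    {"translation":[-0.3,0,0],"turn":[0,0,0]},
    {"translation":[-1.0,0,0],"turn":[0,0,0]},
    {"translation":[-2.2,0,0],"turn":[0,0,0]},
    {"translation":[-3.4,0.6,-0.3],"turn":[0,0,0]},
    {"translation":[-3.6,2,-0.7],"turn":[0,0,0]},
    {"translation":[-3.6,3.4,-1.4],"turn":[0,0,0]},
    {"translation":[-3.6,4.8,-2.1],"turn":[0,0,0]},
    {"translation":[-3.6,6.2,-2.8],"turn":[0,0,0]},
    {"translation":[-3.6,7.4,-3.6],"turn":[0,0,0]},
    {"translation":[-3.6,8.6,-4.6],"turn":[0,0,0]},
    {"translation":[-3.6,9.6,-5.6],"turn":[0,0,0]}
  ]
}}

```text
time_s: 6.97
ee_pos: [0.5435, 0.3312, 0.2282]
eef_rot: [0.882, 1.57, 0.761]
force: [0.1, 1.1, 0.6]
grip_width: 0.0502
```

Run:
```python
from h import *
o=ctrl.get_obs();print(o['time_s'],pose()[0],o['force'],o['grip_width'])
im=optics.camera('side');cv2.imwrite('pics/s5.png',im[:,:,::-1])
cv2.imwrite('pics/s5c.png',cv2.resize(im[150:330,200:420,::-1],None,fx=3.3,fy=3.3,interpolation=cv2.INTER_CUBIC))
im=optics.camera('top');cv2.imwrite('pics/t5.png',im[:,:,::-1])
cv2.imwrite('pics/t5c.png',cv2.resize(im[200:320,150:410,::-1],None,fx=3,fy=3,interpolation=cv2.INTER_CUBIC))
units((.4608,.3741,.1),np.radians(83))
```

```text
6.9667 [0.54354725 0.33123595 0.22820172] [0.08824479 1.1305135  0.56023229] 0.05018982091066004
t [ 5.143  1.245 -3.412] turn [ 0.073  0.001 -0.01 ] dist 157.4057925281641
```

View pics/s5c.png

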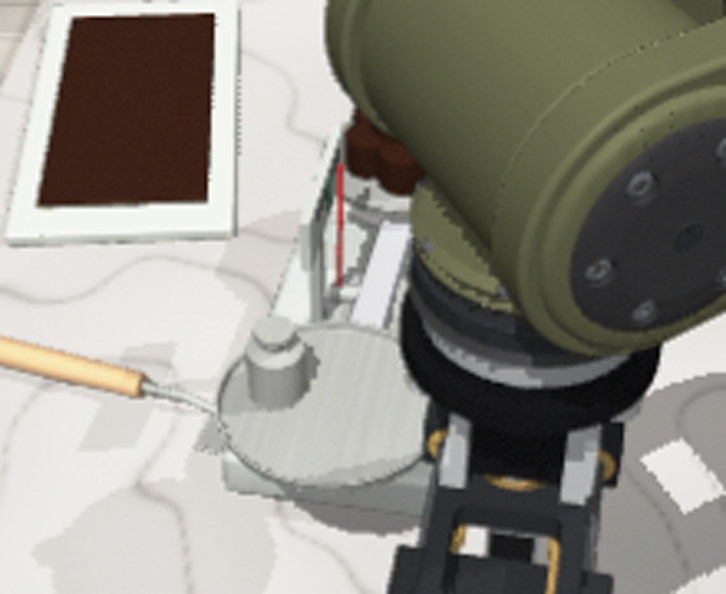

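View pics/t5c.png

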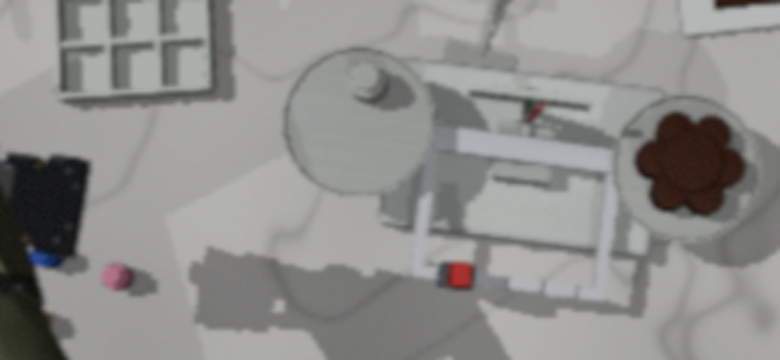

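>>> {"api": "arm_command", "payload": {
  "deltas": [
    {"translation":[0.4,0.2,-0.5],"turn":[0,0,0]},
    {"translation":[1.2,0.5,-1.4],"turn":[0,0,0]},
    {"translation":[2.4,0.9,-2.4],"turn":[0,0,0]},
    {"translation":[3.6,1.2,-3.2],"turn":[0,0,0]},
    {"translation":[4.6,1.25,-3.41],"turn":[0,0,0]},
    {"translation":[5.14,1.25,-3.41],"turn":[0,0,0]},
    {"translation":[5.14,1.25,-3.41],"turn":[0,0,0]},
    {"translation":[5.14,1.25,-3.41],"turn":[0,0,0]}
  ],
  "gripper": 60
}}

```text
time_s: 7.73
ee_pos: [0.4643, 0.3704, 0.0997]
eef_rot: [-1.851, 1.571, -1.972]
force: [-0.3, -0.5, -0.3]
grip_width: 0.06
```

Run:
```python
from h import *
o=ctrl.get_obs();print(o['time_s'],pose()[0],o['force'],o['grip_width'])
im=optics.camera('side');cv2.imwrite('pics/s6.png',im[:,:,::-1])
a=cv2.imread('pics/side0.png')
b=im[:,:,::-1]
cv2.imwrite('pics/s6c.png',cv2.resize(np.hstack([a[160:320,250:390],b[160:320,250:390]]),None,fx=2.8,fy=2.8,interpolation=cv2.INTER_CUBIC))
units((.4611,.3743,.0245),np.radians(83))
```

```text
7.7333 [0.46429715 0.37038807 0.09969076] [-0.31347026 -0.50020123 -0.32212784] 0.0600077875905704
t [ 3.04   0.126 -0.165] turn [ 0.011  0.013 -0.01 ] dist 76.18219783212709
```

View pics/s6c.png

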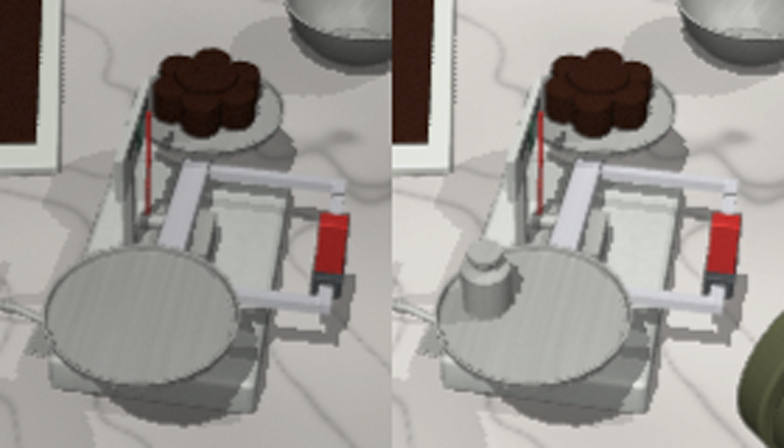

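View pics/s6.png

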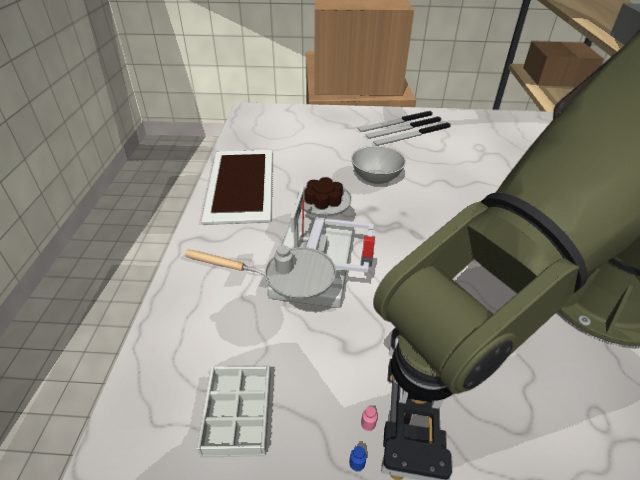

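>>> {"api": "arm_command", "payload": {
  "deltas": [
    {"translation":[0.2,0.1,-0.1],"turn":[0,0,0]},
    {"translation":[1.0,0.12,-0.15],"turn":[0,0,0]},
    {"translation":[1.4,0.12,-0.15],"turn":[0,0,0]},
    {"translation":[1.4,0.12,-0.15],"turn":[0,0,0]}
  ]
}}

```text
time_s: 8.12
ee_pos: [0.4598, 0.3735, 0.0625]
eef_rot: [-2.392, 1.568, -2.512]
force: [-1.0, -0.1, -0.4]
grip_width: 0.06
```

Run:
```python
from h import *
o=ctrl.get_obs();print(o['time_s'],pose()[0],o['force'],o['grip_width'])
units((.4611,.3743,.0245),np.radians(83))
```

```text
8.1167 [0.45984287 0.37352155 0.06250283] [-0.98989329 -0.11193852 -0.41289343] 0.05997825847485707
t [1.52  0.04  0.049] turn [ 0.016 -0.023  0.022] dist 38.031586270163224
```

>>> {"api": "arm_command", "payload": {
  "deltas": [
    {"translation":[0.4,0.03,0.05],"turn":[0,0,0]},
    {"translation":[1.1,0.03,0.05],"turn":[0,0,0]},
    {"translation":[1.52,0.03,0.05],"turn":[0,0,0]},
    {"translation":[1.52,0.03,0.05],"turn":[0,0,0]}
  ]
}}

```text
time_s: 8.45
ee_pos: [0.4611, 0.374, 0.0242]
eef_rot: [-2.389, 1.568, -2.51]
force: [1.0, -0.3, -1.0]
grip_width: 0.0601
```

>>> {"api": "arm_command", "payload": {
  "deltas": [
    {"translation":[0,0,0],"turn":[0,0,0]},
    {"translation":[0,0,0],"turn":[0,0,0]},
    {"translation":[0,0,0],"turn":[0,0,0]},
    {"translation":[0,0,0],"turn":[0,0,0]},
    {"translation":[0,0,0],"turn":[0,0,0]},
    {"translation":[0,0,0],"turn":[0,0,0]},
    {"translation":[0,0,0],"turn":[0,0,0]},
    {"translation":[0,0,0],"turn":[0,0,0]}
  ],
  "gripper": 15,
  "force": 12
}}

```text
time_s: 9.12
ee_pos: [0.4619, 0.3748, 0.0265]
eef_rot: [0.772, 1.57, 0.651]
force: [-0.0, 0.5, 3.4]
grip_width: 0.0235
```

Run:
```python
from h import *
o=ctrl.get_obs();print(o['time_s'],pose()[0],o['force'],o['grip_width'])
c=np.array([.6267,.079]);ex=np.array([.992,-.124])
units((*(c-ex*.028),.167),np.radians(83))
```

```text
9.1167 [0.46190871 0.37476681 0.02653705] [-2.14710688e-03  4.67906662e-01  3.40762064e+00] 0.023539179973481195
t [ -5.62  -10.946   6.849] turn [ 0.018  0.004 -0.003] dist 352.05011397373175
```

>>> {"api": "arm_command", "payload": {
  "deltas": [
    {"translation":[-0.5,0,0],"turn":[0,0,0]},
    {"translation":[-1.8,0,0],"turn":[0,0,0]},
    {"translation":[-3.3,-0.3,0.2],"turn":[0,0,0]},
    {"translation":[-4.6,-1.2,0.8],"turn":[0,0,0]},
    {"translation":[-5.5,-2.5,1.6],"turn":[0,0,0]},
    {"translation":[-5.62,-3.8,2.4],"turn":[0,0,0]},
    {"translation":[-5.62,-5.1,3.2],"turn":[0,0,0]},
    {"translation":[-5.62,-6.4,4.0],"turn":[0,0,0]},
    {"translation":[-5.62,-7.7,4.8],"turn":[0,0,0]},
    {"translation":[-5.62,-9.0,5.6],"turn":[0,0,0]},
    {"translation":[-5.62,-10.1,6.3],"turn":[0,0,0]},
    {"translation":[-5.62,-10.8,6.75],"turn":[0,0,0]}
  ]
}}

```text
time_s: 10.12
ee_pos: [0.5976, 0.0832, 0.1675]
eef_rot: [-0.539, 1.57, -0.662]
force: [0.1, 0.5, -0.9]
grip_width: 0.0238
```

>>> {"api": "arm_command", "payload": {
  "deltas": [
    {"translation":[0,-0.15,0.1],"turn":[0,0,0]},
    {"translation":[0,-0.15,0.1],"turn":[0,0,0]},
    {"translation":[0,-0.15,0.1],"turn":[0,0,0]}
  ]
}}

```text
time_s: 10.37
ee_pos: [0.5985, 0.0829, 0.167]
eef_rot: [2.222, 1.571, 2.101]
force: [-0.0, -0.0, -1.5]
grip_width: 0.0235
```

Run:
```python
from h import *
o=ctrl.get_obs();print(o['time_s'],pose()[0],o['force'],o['grip_width'])
im=optics.camera('side')
cv2.imwrite('pics/s7c.png',cv2.resize(im[150:330,200:420,::-1],None,fx=3.3,fy=3.3,interpolation=cv2.INTER_CUBIC))
c=np.array([.6267,.079]);ex=np.array([.992,-.124])
units((*(c-ex*.028),.143),np.radians(83))
```

```text
10.3667 [0.59852435 0.08293059 0.16699418] [-0.03439536 -0.02403036 -1.51541635] 0.023511392657455103
t [ 0.959 -0.034  0.025] turn [ 0.028 -0.002 -0.002] dist 23.99022428565435
```

View pics/s7c.png

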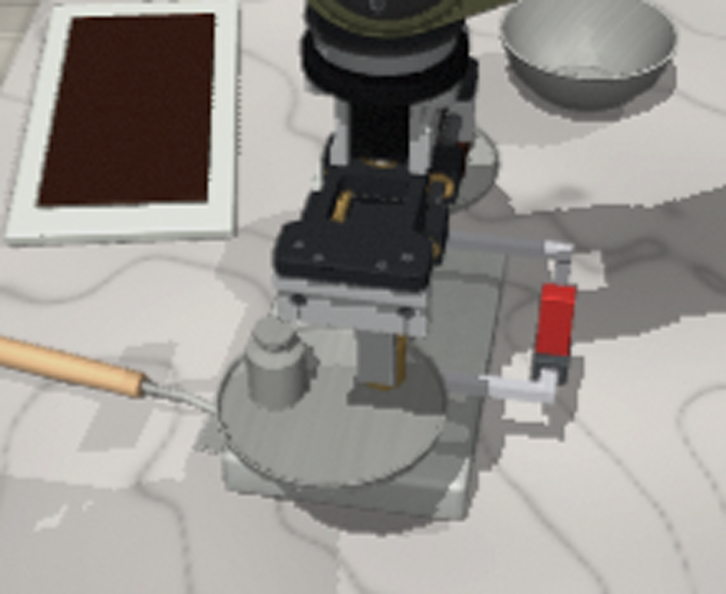

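>>> {"api": "arm_command", "payload": {
  "deltas": [
    {"translation":[0.2,-0.03,0.02],"turn":[0,0,0]},
    {"translation":[0.4,-0.03,0.02],"turn":[0,0,0]},
    {"translation":[0.55,-0.03,0.02],"turn":[0,0,0]},
    {"translation":[0.65,-0.03,0.02],"turn":[0,0,0]},
    {"translation":[0.75,-0.03,0.02],"turn":[0,0,0]},
    {"translation":[0.85,-0.03,0.02],"turn":[0,0,0]},
    {"translation":[0.94,-0.03,0.02],"turn":[0,0,0]},
    {"translation":[1.03,-0.03,0.02],"turn":[0,0,0]},
    {"translation":[1.12,-0.03,0.02],"turn":[0,0,0]},
    {"translation":[1.2,-0.03,0.02],"turn":[0,0,0]},
    {"translation":[1.28,-0.03,0.02],"turn":[0,0,0]},
    {"translation":[1.36,-0.03,0.02],"turn":[0,0,0]}
  ]
}}

```text
time_s: 11.42
ee_pos: [0.5993, 0.0815, 0.1326]
eef_rot: [0.466, 1.571, 0.345]
force: [0.0, 0.5, -0.5]
grip_width: 0.0237
```

>>> {"api": "arm_command", "payload": {
  "deltas": [
    {"translation":[0.08,0,0],"turn":[0,0,0]},
    {"translation":[0.16,0,0],"turn":[0,0,0]},
    {"translation":[0.24,0,0],"turn":[0,0,0]},
    {"translation":[0.24,0,0],"turn":[0,0,0]},
    {"translation":[0.24,0,0],"turn":[0,0,0]}
  ]
}}

```text
time_s: 11.83
ee_pos: [0.5992, 0.0815, 0.1266]
eef_rot: [-2.784, 1.57, -2.904]
force: [-0.1, 0.2, -1.1]
grip_width: 0.0239
```

Run:
```python
from h import *
o=ctrl.get_obs();print(o['time_s'],pose()[0],o['force'],o['grip_width'])
im=optics.camera('side')
cv2.imwrite('pics/s8c.png',cv2.resize(im[150:330,200:420,::-1],None,fx=3.3,fy=3.3,interpolation=cv2.INTER_CUBIC))
```

```text
11.8333 [0.59918251 0.08147046 0.12657107] [-0.06405495  0.19098452 -1.08942471] 0.023912016715513285
```

View pics/s8c.png

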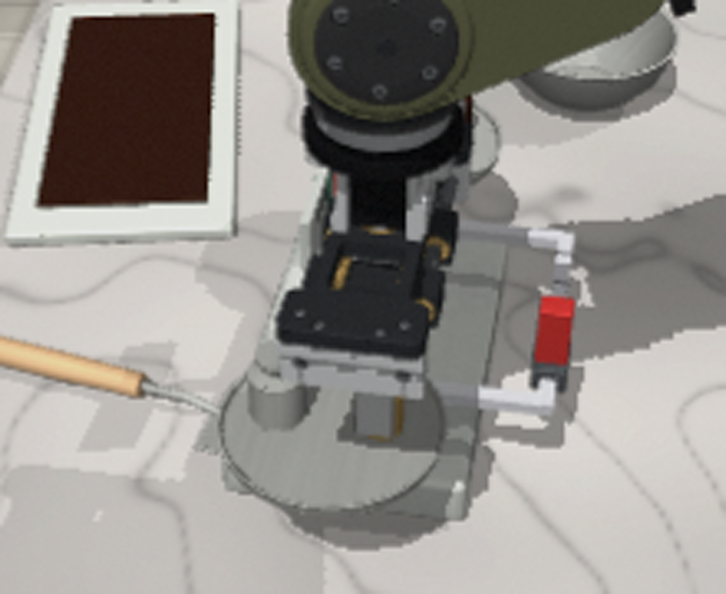

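>>> {"api": "arm_command", "payload": {
  "deltas": [
    {"translation":[0,0,0],"turn":[0,0,0]},
    {"translation":[0,0,0],"turn":[0,0,0]},
    {"translation":[0,0,0],"turn":[0,0,0]},
    {"translation":[0,0,0],"turn":[0,0,0]}
  ],
  "gripper": 44
}}

```text
time_s: 12.22
ee_pos: [0.5993, 0.0815, 0.1268]
eef_rot: [0.202, 1.571, 0.082]
force: [0.9, 1.2, -0.1]
grip_width: 0.0437
```

>>> {"api": "arm_command", "payload": {
  "deltas": [
    {"translation":[-0.3,0,0],"turn":[0,0,0]},
    {"translation":[-1.0,0,0],"turn":[0,0,0]},
    {"translation":[-2.0,0,0],"turn":[0,0,0]},
    {"translation":[-3.0,0,0],"turn":[0,0,0]},
    {"translation":[-3.8,0.2,-0.6],"turn":[0,0,0]},
    {"translation":[-4.0,0.4,-1.8],"turn":[0,0,0]},
    {"translation":[-4.0,0.8,-3.2],"turn":[0,0,0]},
    {"translation":[-4.0,1.4,-4.4],"turn":[0,0,0]},
    {"translation":[-4.0,2.2,-5.4],"turn":[0,0,0]},
    {"translation":[-4.0,3.2,-6.2],"turn":[0,0,0]},
    {"translation":[-4.0,4.2,-7],"turn":[0,0,0]},
    {"translation":[-4.0,5.2,-7.6],"turn":[0,0,0]}
  ],
  "gripper": 44
}}

```text
time_s: 13.22
ee_pos: [0.425, 0.2345, 0.2277]
eef_rot: [0.622, 1.57, 0.501]
force: [-0.5, -0.2, 0.1]
grip_width: 0.0437
```

Run:
```python
from h import *
o=ctrl.get_obs();print(o['time_s'],pose()[0],o['force'],o['grip_width'])
im=optics.camera('side');cv2.imwrite('pics/s9.png',im[:,:,::-1])
cv2.imwrite('pics/s9c.png',cv2.resize(im[150:330,200:420,::-1],None,fx=3.3,fy=3.3,interpolation=cv2.INTER_CUBIC))
im=optics.camera('top');cv2.imwrite('pics/t9.png',im[:,:,::-1])
cv2.imwrite('pics/t9c.png',cv2.resize(im[200:320,150:410,::-1],None,fx=3,fy=3,interpolation=cv2.INTER_CUBIC))
```

```text
13.2167 [0.42496804 0.23451545 0.22772389] [-0.51183965 -0.24812966  0.12976818] 0.043715620433073914
```

View pics/s9c.png

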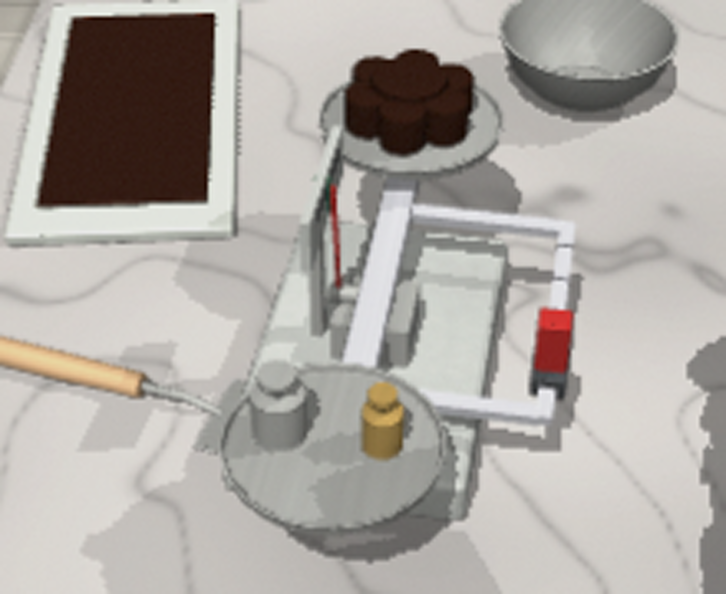

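View pics/t9c.png

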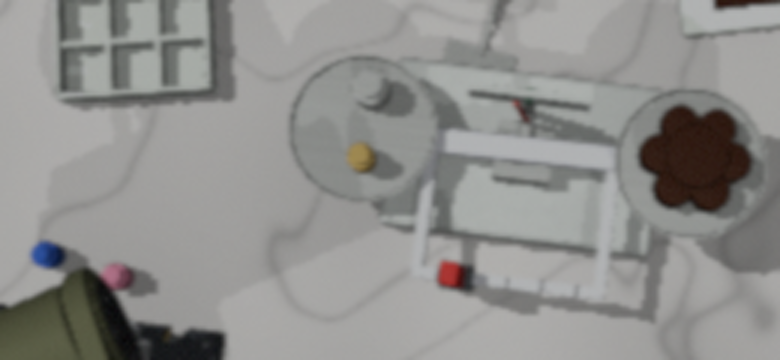

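```bash
cat >> h.py <<'E'
S0=cv2.imread('pics/side0.png')
def track(im,box,ref=S0,search=25):
    """subpixel shift of patch box=[l,t,r,b] of ref in im, by template matching on upsampled"""
    l,t,r,b=box;T=cv2.resize(ref[t:b,l:r],None,fx=8,fy=8,interpolation=cv2.INTER_CUBIC)
    I=cv2.resize(im[t-search:b+search,l-search:r+search],None,fx=8,fy=8,interpolation=cv2.INTER_CUBIC)
    m=cv2.matchTemplate(I,T,cv2.TM_CCOEFF_NORMED);_,s,_,(x,y)=cv2.minMaxLoc(m)
    return x/8-search,y/8-search,s
def redc(im,lo=None):
    b,g,r=[im[:,:,i].astype(float) for i in range(3)]
    w=np.clip(r-1.0*np.maximum(b,g)-50,0,80)
    m=np.zeros_like(w);m[215:290,340:400]=1;w=w*m
    ys,xs=np.nonzero(w>20);return (xs.mean(),ys.mean(),len(xs),ys.min(),ys.max())
E
python3 - <<'E'
from h import *
for f in('s5','s6','s9'):
    im=cv2.imread(f'pics/{f}.png');print(f,track(im,(303,174,345,208)),redc(im))
print(redc(S0))
# predicted flower mid px vs tilt
for t in(-.12,-.06,0,.06,.12):
    print(t,proj('side',(.593,-.192,.118+.14*t)).round(2),proj('side',(.6267,.079,.1-.14*t)).round(2))
E
```

```text
h.py:45: RuntimeWarning: Mean of empty slice.
  ys,xs=np.nonzero(w>20);return (xs.mean(),ys.mean(),len(xs),ys.min(),ys.max())
  ret = ret.dtype.type(ret / rcount)
Traceback (most recent call last):
  File "h.py", line 45, in redc
    ys,xs=np.nonzero(w>20);return (xs.mean(),ys.mean(),len(xs),ys.min(),ys.max())
                                                               ~~~~~~^^
ValueError: zero-size array to reduction operation minimum which has no identity
```

Run:
```python
from h import *
for f in('s6','s9'):
    im=cv2.imread(f'pics/{f}.png');print(f,track(im,(303,174,345,208)),redc(im))
print(redc(S0))
for t in(-.12,-.06,0,.06,.12):
    print(t,proj('side',(.593,-.192,.118+.14*t)).round(2),proj('side',(.6267,.079,.1-.14*t)).round(2))
```

```text
s6 (0.0, 0.0, 0.9995102882385254) (np.float64(367.9408866995074), np.float64(246.3743842364532), 203, np.int64(236), np.int64(257))
s9 (0.375, -12.25, 0.9831111431121826) (np.float64(367.1777777777778), np.float64(252.49444444444444), 180, np.int64(243), np.int64(262))
(np.float64(367.9387755102041), np.float64(246.2704081632653), 196, np.int64(236), np.int64(257))
-0.12 [324.44 192.32] [300.03 270.26]
-0.06 [324.5  189.28] [300.12 273.51]
0 [324.56 186.2 ] [300.21 276.72]
0.06 [324.63 183.1 ] [300.3  279.88]
0.12 [324.69 179.96] [300.39 283.  ]
```

Run:
```python
from h import *
im=optics.camera('side')[:,:,::-1].copy();it=optics.camera('top')[:,:,::-1].copy()
cv2.imwrite('pics/s10.png',im);cv2.imwrite('pics/t10.png',it)
P={}
for t in["balance","rider_grip","weight_pan","choc_pan","flower_mid"]:
    a=models.mark_of(t,'side');b=models.mark_of(t,'top')
    if a and b:
        print(t,a[0]['at'],b[0]['at'],tri(a[0]['at'],b[0]['at']))
print(track(im,(303,174,345,208)),redc(im))
```

```text
balance [312.3, 263.6] [323.3, 255.6] (array([ 0.60778603, -0.05450036,  0.00432683]), np.float64(0.009879727462096819))
rider_grip [366.5, 251.0] [299.1, 294.1] (array([0.49804277, 0.00556527, 0.1029965 ]), np.float64(0.009859277694272627))
weight_pan [300.4, 286.1] [273.4, 241.5] (array([0.62852513, 0.07594886, 0.07172987]), np.float64(0.0027833328664052105))
choc_pan [323.1, 186.4] [379.5, 250.0] (array([ 0.60001313, -0.19291874,  0.11741801]), np.float64(0.007449017488615399))
flower_mid [323.2, 182.3] [380.8, 250.8] (array([ 0.5984094 , -0.19516278,  0.12669732]), np.float64(0.0041626587210911))
(0.375, -12.25, 0.9830603003501892) (np.float64(367.1491712707182), np.float64(252.51933701657458), 181, np.int64(243), np.int64(262))
```

```bash
cat >> h.py <<'E'
ey=np.array([.125,.992,0]);ex=np.array([.992,-.125,0]);PIV=np.array([.6095,-.0555,0])
def redtop(it,z=.119):
    b,g,r=[it[:,:,i].astype(float) for i in range(3)]
    w=np.clip(r-np.maximum(b,g)-40,0,60);m=np.zeros_like(w);m[280:305,285:365]=1;w*=m
    ys,xs=np.mgrid[:480,:640];uv=((xs*w).sum()/w.sum(),(ys*w).sum()/w.sum())
    P=onz('top',uv,z);return uv,P,(P-PIV)@ey,(P-PIV)@ex
E
python3 - <<'E'
from h import *
print(redtop(cv2.imread('pics/top0.png'),.129));print(redtop(cv2.imread('pics/t10.png'),.119))
for t in ('top0','t10'):
    c=cv2.imread(f'pics/{t}.png')[280:305,280:330];cv2.imwrite(f'pics/z_{t}.png',cv2.resize(c,None,fx=12,fy=12,interpolation=cv2.INTER_NEAREST))
it=cv2.imread('pics/t10.png')
E
```

```text
((np.float64(302.94306569343064), np.float64(291.16350364963506)), array([ 0.49903897, -0.0039725 ,  0.129     ]), np.float64(0.03730764866840057), np.float64(-0.11601827899603116))
((np.float64(299.39693228582115), np.float64(290.8458660680883)), array([0.50031859, 0.0050629 , 0.119     ]), np.float64(0.046430721721609974), np.float64(-0.1158783262065608))
```

View pics/z_t10.png

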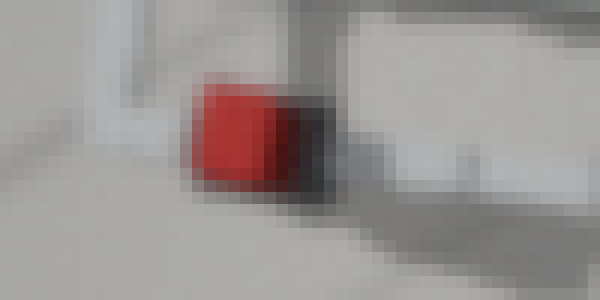

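Run:
```python
from h import *
T=PIV-ex*.115+ey*.085
print(T);units((T[0],T[1],.165),np.arctan2(ey[1],ey[0]))
```

```text
[0.506045 0.043195 0.      ]
t [ 2.467 -7.158  4.078] turn [ 0.048 -0.     0.001] dist 214.9965043812063
```

>>> {"api": "arm_command", "payload": {
  "deltas": [
    {"translation":[0.2,-0.6,0.35],"turn":[0,0,0]},
    {"translation":[0.6,-1.8,1.0],"turn":[0,0,0]},
    {"translation":[1.1,-3.2,1.8],"turn":[0,0,0]},
    {"translation":[1.6,-4.6,2.6],"turn":[0,0,0]},
    {"translation":[2.0,-5.9,3.35],"turn":[0,0,0]},
    {"translation":[2.3,-6.8,3.85],"turn":[0,0,0]},
    {"translation":[2.47,-7.16,4.08],"turn":[0,0,0]},
    {"translation":[2.47,-7.16,4.08],"turn":[0,0,0]},
    {"translation":[2.47,-7.16,4.08],"turn":[0,0,0]}
  ],
  "gripper": 0,
  "force": 5
}}

```text
time_s: 14.67
ee_pos: [0.5059, 0.0439, 0.165]
eef_rot: [2.734, 1.57, 2.613]
force: [0.8, -0.1, -0.3]
grip_width: 0.0004
```

Run:
```python
from h import *
o=ctrl.get_obs();print(o['time_s'],pose()[0],o['force'],o['grip_width'])
im=optics.camera('side')
cv2.imwrite('pics/s11c.png',cv2.resize(im[150:330,250:470,::-1],None,fx=3.3,fy=3.3,interpolation=cv2.INTER_CUBIC))
T=PIV-ex*.115+ey*.085
units((T[0],T[1],.117),np.arctan2(ey[1],ey[0]))
```

```text
14.6667 [0.50586773 0.04387555 0.1649796 ] [ 0.82457193 -0.13258989 -0.29905153] 0.0003517634455708495
t [ 1.933 -0.05   0.014] turn [ 0.059  0.002 -0.003] dist 48.34163835936923
```

View pics/s11c.png

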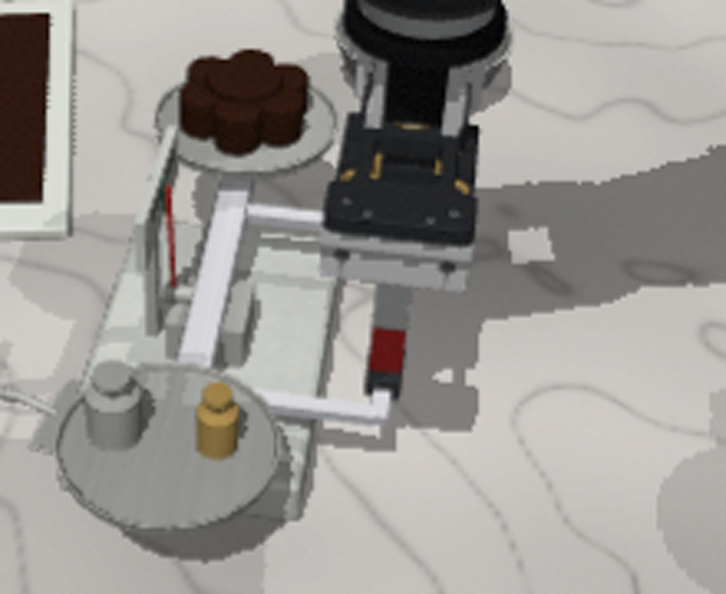

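>>> {"api": "arm_command", "payload": {
  "deltas": [
    {"translation":[0.4,-0.02,0],"turn":[0.05,0,0]},
    {"translation":[1.0,-0.02,0],"turn":[0.05,0,0]},
    {"translation":[1.6,-0.02,0],"turn":[0.05,0,0]},
    {"translation":[1.93,-0.02,0],"turn":[0.05,0,0]},
    {"translation":[1.93,-0.02,0],"turn":[0.05,0,0]},
    {"translation":[1.93,-0.02,0],"turn":[0.05,0,0]}
  ]
}}

```text
time_s: 15.22
ee_pos: [0.5058, 0.0435, 0.1168]
eef_rot: [-3.081, 1.57, 3.078]
force: [-0.6, -0.8, -0.3]
grip_width: 0.0004
```

Run:
```python
from h import *
o=ctrl.get_obs();print(o['time_s'],pose()[0],o['force'],o['grip_width'])
im=optics.camera('side')
cv2.imwrite('pics/s12c.png',cv2.resize(im[150:330,250:470,::-1],None,fx=3.3,fy=3.3,interpolation=cv2.INTER_CUBIC))
T=PIV-ex*.115+ey*.0355
units((T[0],T[1],.117),np.arctan2(ey[1],ey[0]))
```

```text
15.2167 [0.50583494 0.04354022 0.11676617] [-0.61092926 -0.81803539 -0.32806621] 0.00043395754655446884
t [ 0.011 -1.988 -0.006] turn [ 0.011  0.008 -0.001] dist 49.69194340049894
```

View pics/s12c.png

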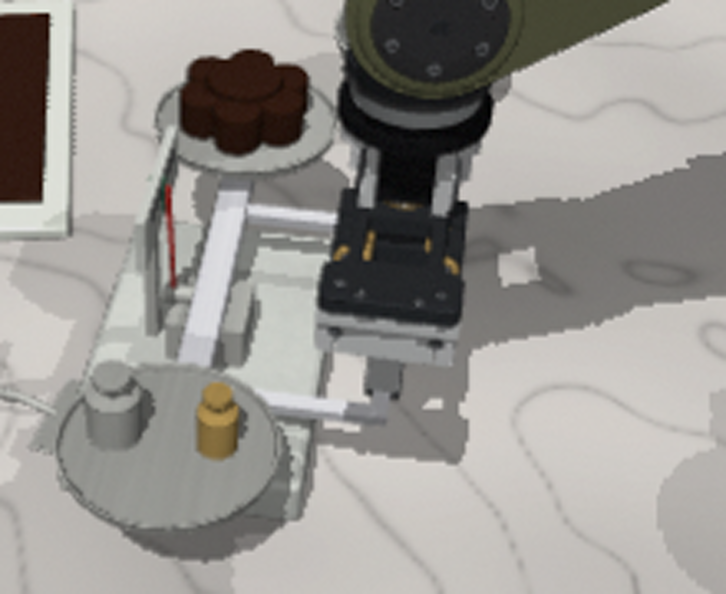

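>>> {"api": "arm_command", "payload": {
  "deltas": [
    {"translation":[0,-0.2,0],"turn":[0,0,0]},
    {"translation":[0,-0.4,0],"turn":[0,0,0]},
    {"translation":[0,-0.52,0],"turn":[0,0,0]},
    {"translation":[0,-0.62,0],"turn":[0,0,0]},
    {"translation":[0,-0.72,0],"turn":[0,0,0]},
    {"translation":[0,-0.82,0],"turn":[0,0,0]},
    {"translation":[0,-0.92,0],"turn":[0,0,0]},
    {"translation":[0,-1.02,0],"turn":[0,0,0]},
    {"translation":[0,-1.12,0],"turn":[0,0,0]},
    {"translation":[0,-1.22,0],"turn":[0,0,0]},
    {"translation":[0,-1.32,0],"turn":[0,0,0]}
  ]
}}

```text
time_s: 16.18
ee_pos: [0.5018, 0.01, 0.1167]
eef_rot: [-3.109, 1.571, 3.049]
force: [0.3, 2.7, 2.0]
grip_width: 0.0005
```

Run:
```python
from h import *
o=ctrl.get_obs();print(o['time_s'],pose()[0],o['force'],o['grip_width'])
im=optics.camera('side')
cv2.imwrite('pics/s13c.png',cv2.resize(im[150:330,250:470,::-1],None,fx=3.3,fy=3.3,interpolation=cv2.INTER_CUBIC))
T=PIV-ex*.115+ey*.0355
units((T[0],T[1],.117),np.arctan2(ey[1],ey[0]))
```

```text
16.1833 [0.50179251 0.00998508 0.11669842] [0.25781343 2.66101866 2.04355815] 0.000492665154799872
t [-0.014 -0.626  0.004] turn [ 0.003 -0.002  0.003] dist 15.648413488301227
```

View pics/s13c.png

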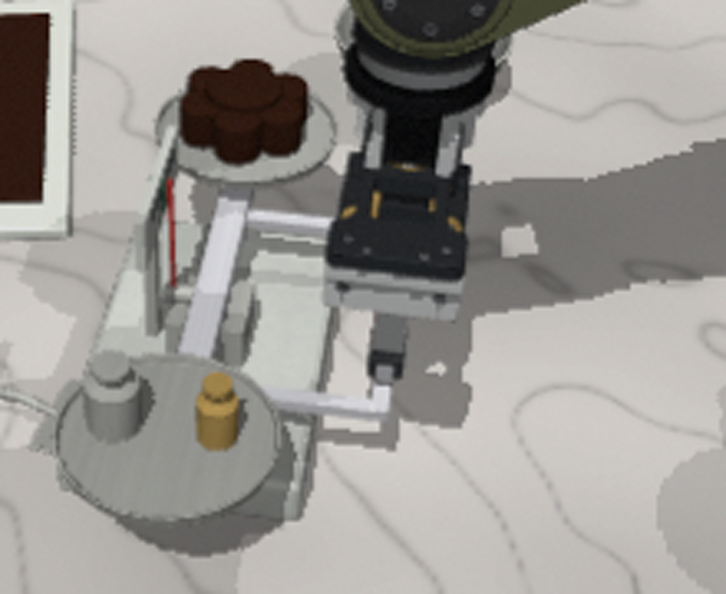

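>>> {"api": "arm_command", "payload": {
  "deltas": [
    {"translation":[0,-0.1,0],"turn":[0,0,0]},
    {"translation":[0,-0.2,0],"turn":[0,0,0]},
    {"translation":[0,-0.3,0],"turn":[0,0,0]},
    {"translation":[0,-0.4,0],"turn":[0,0,0]},
    {"translation":[0,-0.5,0],"turn":[0,0,0]},
    {"translation":[0,-0.58,0],"turn":[0,0,0]},
    {"translation":[0,-0.62,0],"turn":[0,0,0]},
    {"translation":[0,-0.62,0],"turn":[0,0,0]}
  ]
}}

```text
time_s: 16.9
ee_pos: [0.4998, -0.0055, 0.1166]
eef_rot: [-2.189, 1.57, -2.314]
force: [-0.5, -0.2, 0.3]
grip_width: 0.0006
```

>>> {"api": "arm_command", "payload": {
  "deltas": [
    {"translation":[0,0.3,0],"turn":[0,0,0]},
    {"translation":[0,0.7,0],"turn":[0,0,0]},
    {"translation":[-0.5,1.1,0],"turn":[0,0,0]},
    {"translation":[-1.5,1.4,-0.4],"turn":[0,0,0]},
    {"translation":[-2.2,1.6,-1.2],"turn":[0,0,0]},
    {"translation":[-2.2,2.4,-2.2],"turn":[0,0,0]},
    {"translation":[-2.2,3.4,-3.0],"turn":[0,0,0]},
    {"translation":[-2.2,4.2,-3.2],"turn":[0,0,0]}
  ]
}}

```text
time_s: 17.57
ee_pos: [0.4315, 0.1109, 0.172]
eef_rot: [2.051, 1.571, 1.927]
force: [-0.1, -0.5, 0.4]
grip_width: 0.0006
```

>>> {"api": "arm_command", "payload": {
  "deltas": [
    {"translation":[0,0,0],"turn":[0,0,0]},
    {"translation":[0,0,0],"turn":[0,0,0]},
    {"translation":[0,0,0],"turn":[0,0,0]},
    {"translation":[0,0,0],"turn":[0,0,0]},
    {"translation":[0,0,0],"turn":[0,0,0]},
    {"translation":[0,0,0],"turn":[0,0,0]},
    {"translation":[0,0,0],"turn":[0,0,0]},
    {"translation":[0,0,0],"turn":[0,0,0]},
    {"translation":[0,0,0],"turn":[0,0,0]},
    {"translation":[0,0,0],"turn":[0,0,0]},
    {"translation":[0,0,0],"turn":[0,0,0]},
    {"translation":[0,0,0],"turn":[0,0,0]}
  ]
}}

```text
time_s: 18.57
ee_pos: [0.4336, 0.109, 0.1717]
eef_rot: [-2.577, 1.571, -2.702]
force: [0.7, -0.6, 0.7]
grip_width: 0.0002
```

Run:
```python
from h import *
o=ctrl.get_obs();print(o['time_s'],pose()[0],o['force'],o['grip_width'])
im=optics.camera('side')[:,:,::-1].copy();it=optics.camera('top')[:,:,::-1].copy()
cv2.imwrite('pics/s14.png',im);cv2.imwrite('pics/t14.png',it)
cv2.imwrite('pics/s14c.png',cv2.resize(im[150:330,200:420],None,fx=3.3,fy=3.3,interpolation=cv2.INTER_CUBIC))
print(track(im,(303,174,345,208)),redc(im),redtop(it,.124))
```

```text
18.5667 [0.43361335 0.10896628 0.17168924] [ 0.67111659 -0.63713195  0.6504977 ] 0.00015965230881406209
(0.25, -7.75, 0.9910963773727417) (np.float64(368.6195652173913), np.float64(241.5), 184, np.int64(232), np.int64(251)) ((np.float64(310.7584208620065), np.float64(292.21332850416513)), array([ 0.49692678, -0.02301486,  0.124     ]), np.float64(0.018153606577863215), np.float64(-0.11573328017641088))
```

View pics/s14c.png

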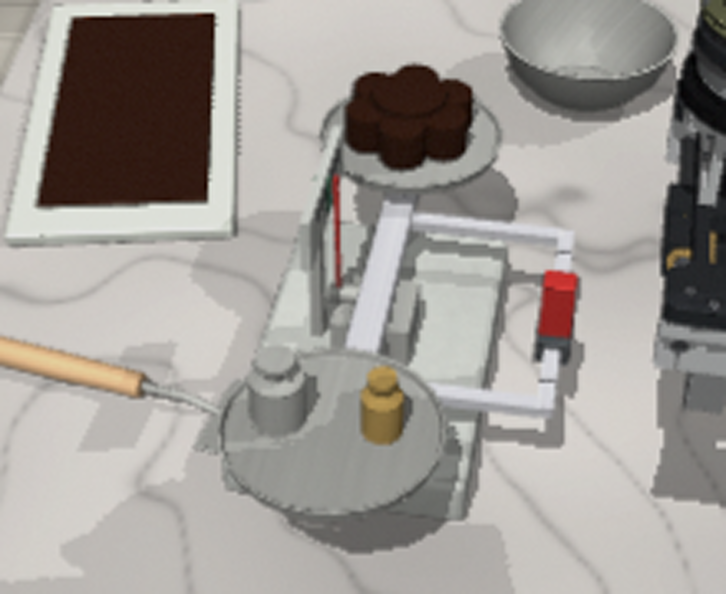

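```bash
cat >> h.py <<'E'
def ecc(ref,im,box,guess):
    l,t,r,b=box;pad=4
    T=cv2.cvtColor(ref,cv2.COLOR_BGR2GRAY)[t:b,l:r].astype(np.float32)
    I=cv2.cvtColor(im,cv2.COLOR_BGR2GRAY).astype(np.float32)
    W=np.array([[1,0,l+guess[0]],[0,1,t+guess[1]]],np.float32)
    c,W=cv2.findTransformECC(T,I,W,cv2.MOTION_TRANSLATION,(3,200,1e-6),None,3)
    return W[0,2]-l,W[1,2]-t,c
def curve(P0):  # px row as function of tilt; P0 at level, sign +1 choc -1 weight
    pass
from scipy.optimize import brentq
def tiltfrom(ref,tref,im,box,P0,sgn):
    x,y,s=track(im,box,ref);x,y,c=ecc(ref,im,box,(x,y))
    row=lambda t:proj('side',np.array(P0)+[0,0,sgn*.14*t])[1]
    return brentq(lambda t:row(t)-row(tref)-y,-.25,.25),c
def tilts(im):
    s10=cv2.imread('pics/s10.png');s6=cv2.imread('pics/s6.png')
    FL=(.593,-.192,.118);WT=(.6267,.079,.120)
    out=[]
    for nm,ref,tr,box,P,sg in(("fl-",S0,-.12,(303,174,345,208),FL,1),("fl+",s10,.12,(303,162,345,196),FL,1),
       ("w200-",s6,-.12,(275,247,293,273),(.655,.0755,.123),-1),("w200+",s10,.12,(275,259,293,286),(.655,.0755,.123),-1),("w100+",s10,.12,(308,265,324,290),(.599,.0825,.121),-1)):
        try:
            t,c=tiltfrom(ref,tr,im,box,P,sg);out.append(t);print(nm,round(t,4),round(c,3))
        except Exception as e:print(nm,'fail',str(e)[:60])
    return out
E
python3 - <<'E'
from h import *
print('s10');tilts(cv2.imread('pics/s10.png'));print('s6');tilts(cv2.imread('pics/s6.png'));print('s14');print(np.mean(tilts(cv2.imread('pics/s14.png'))))
im=cv2.imread('pics/s14.png')
cv2.imwrite('pics/p14.png',cv2.resize(im[180:255,285:320],None,fx=8,fy=8,interpolation=cv2.INTER_CUBIC))
E
```

```text
s10
fl- 0.1192 0.991
fl+ 0.1209 0.999
w200- 0.1224 0.968
w200+ 0.1192 0.994
w100+ 0.1199 0.994
s6
fl- -0.1192 0.999
fl+ -0.1177 0.988
w200- -0.121 0.996
w200+ -0.124 0.977
w100+ fail f(a) and f(b) must have different signs
s14
fl- 0.0316 0.996
fl+ 0.0334 0.994
w200- 0.0349 0.982
w200+ 0.0319 0.984
w100+ 0.0317 0.952
0.032707863097266754
```

View pics/p14.png

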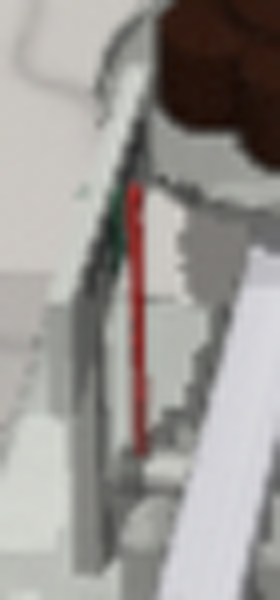

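Run:
```python
from h import *
T=PIV-ex*.115+ey*.060
units((T[0],T[1],.165),np.arctan2(ey[1],ey[0]));units((T[0],T[1],.117),np.arctan2(ey[1],ey[0]))
```

```text
t [ 0.269 -3.25   3.201] turn [ 0.004  0.    -0.   ] dist 114.24288643073545
t [ 2.189 -3.25   3.201] turn [ 0.004  0.    -0.   ] dist 126.49105491456618
```

>>> {"api": "arm_command", "payload": {
  "deltas": [
    {"translation":[0.1,-0.5,0.5],"turn":[0,0,0]},
    {"translation":[0.2,-1.4,1.4],"turn":[0,0,0]},
    {"translation":[0.27,-2.3,2.3],"turn":[0,0,0]},
    {"translation":[0.27,-3.0,2.95],"turn":[0,0,0]},
    {"translation":[0.4,-3.25,3.2],"turn":[0,0,0]},
    {"translation":[0.9,-3.25,3.2],"turn":[0,0,0]},
    {"translation":[1.6,-3.25,3.2],"turn":[0,0,0]},
    {"translation":[2.1,-3.25,3.2],"turn":[0,0,0]},
    {"translation":[2.19,-3.25,3.2],"turn":[0,0,0]},
    {"translation":[2.19,-3.25,3.2],"turn":[0,0,0]},
    {"translation":[2.19,-3.25,3.2],"turn":[0,0,0]}
  ]
}}

```text
time_s: 19.58
ee_pos: [0.503, 0.0187, 0.1176]
eef_rot: [0.168, 1.57, 0.043]
force: [0.1, 0.7, 0.8]
grip_width: 0.0006
```

Run:
```python
from h import *
o=ctrl.get_obs();print(o['time_s'],pose()[0],o['force'],(pose()[0]-PIV)@ey)
T=PIV-ex*.115+ey*.0281
units((T[0],T[1],.117),np.arctan2(ey[1],ey[0]))
```

```text
19.5833 [0.50301334 0.018677   0.11755185] [0.05408375 0.69417661 0.81569865] 0.06027274671034
t [ 0.022 -1.287 -0.003] turn [ 0.007  0.006 -0.001] dist 32.19127284124564
```

>>> {"api": "arm_command", "payload": {
  "deltas": [
    {"translation":[0,-0.25,0],"turn":[0,0,0]},
    {"translation":[0,-0.5,0],"turn":[0,0,0]},
    {"translation":[0,-0.68,0],"turn":[0,0,0]},
    {"translation":[0,-0.8,0],"turn":[0,0,0]},
    {"translation":[0,-0.9,0],"turn":[0,0,0]},
    {"translation":[0,-1.0,0],"turn":[0,0,0]},
    {"translation":[0,-1.1,0],"turn":[0,0,0]},
    {"translation":[0,-1.2,0],"turn":[0,0,0]},
    {"translation":[0,-1.26,0],"turn":[0,0,0]},
    {"translation":[0,-1.28,0],"turn":[0,0,0]},
    {"translation":[0,-1.28,0],"turn":[0,0,0]},
    {"translation":[0,-1.28,0],"turn":[0,0,0]}
  ]
}}

```text
time_s: 20.58
ee_pos: [0.4988, -0.0135, 0.1168]
eef_rot: [-2.46, 1.57, -2.585]
force: [-0.1, 0.0, 0.1]
grip_width: 0.0002
```

Run:
```python
from h import *
o=ctrl.get_obs();print(o['time_s'],pose()[0],o['force'],(pose()[0]-PIV)@ey)
```

```text
20.5833 [ 0.49877156 -0.01348388  0.11679388] [-0.12589552  0.03646218  0.1388597 ] 0.027838936166794313
```

>>> {"api": "arm_command", "payload": {
  "deltas": [
    {"translation":[0,0.3,0],"turn":[0,0,0]},
    {"translation":[0,0.7,0],"turn":[0,0,0]},
    {"translation":[-0.5,1.1,0],"turn":[0,0,0]},
    {"translation":[-1.5,1.4,-0.4],"turn":[0,0,0]},
    {"translation":[-2.2,1.6,-1.2],"turn":[0,0,0]},
    {"translation":[-2.2,2.4,-2.2],"turn":[0,0,0]},
    {"translation":[-2.2,3.4,-3.0],"turn":[0,0,0]},
    {"translation":[-2.2,4.2,-3.2],"turn":[0,0,0]}
  ]
}}

```text
time_s: 21.25
ee_pos: [0.4305, 0.1027, 0.1723]
eef_rot: [0.782, 1.571, 0.657]
force: [0.6, -0.3, -0.0]
grip_width: 0.0004
```

>>> {"api": "arm_command", "payload": {
  "deltas": [
    {"translation":[0,0,0],"turn":[0,0,0]},
    {"translation":[0,0,0],"turn":[0,0,0]},
    {"translation":[0,0,0],"turn":[0,0,0]},
    {"translation":[0,0,0],"turn":[0,0,0]},
    {"translation":[0,0,0],"turn":[0,0,0]},
    {"translation":[0,0,0],"turn":[0,0,0]},
    {"translation":[0,0,0],"turn":[0,0,0]},
    {"translation":[0,0,0],"turn":[0,0,0]},
    {"translation":[0,0,0],"turn":[0,0,0]},
    {"translation":[0,0,0],"turn":[0,0,0]},
    {"translation":[0,0,0],"turn":[0,0,0]},
    {"translation":[0,0,0],"turn":[0,0,0]}
  ]
}}

```text
time_s: 22.25
ee_pos: [0.4326, 0.1008, 0.172]
eef_rot: [-0.446, 1.571, -0.571]
force: [0.5, 0.5, 0.1]
grip_width: 0.0009
```

>>> {"api": "arm_command", "payload": {
  "deltas": [
    {"translation":[0,0,0],"turn":[0,0,0]},
    {"translation":[0,0,0],"turn":[0,0,0]},
    {"translation":[0,0,0],"turn":[0,0,0]},
    {"translation":[0,0,0],"turn":[0,0,0]},
    {"translation":[0,0,0],"turn":[0,0,0]},
    {"translation":[0,0,0],"turn":[0,0,0]},
    {"translation":[0,0,0],"turn":[0,0,0]},
    {"translation":[0,0,0],"turn":[0,0,0]}
  ]
}}

```text
time_s: 22.92
ee_pos: [0.4326, 0.1008, 0.172]
eef_rot: [0.029, 1.571, -0.096]
force: [-0.1, 0.4, 0.4]
grip_width: 0.0004
```

Run:
```python
from h import *
o=ctrl.get_obs();print(o['time_s'],pose()[0],o['force'],o['grip_width'])
im=optics.camera('side')[:,:,::-1].copy();it=optics.camera('top')[:,:,::-1].copy()
cv2.imwrite('pics/s15.png',im);cv2.imwrite('pics/t15.png',it)
cv2.imwrite('pics/s15c.png',cv2.resize(im[150:330,200:420],None,fx=3.3,fy=3.3,interpolation=cv2.INTER_CUBIC))
cv2.imwrite('pics/p15.png',cv2.resize(im[180:255,285:320],None,fx=8,fy=8,interpolation=cv2.INTER_CUBIC))
print(np.mean(tilts(im)),redtop(it,.124))
```

```text
22.9167 [0.43260377 0.10079144 0.17196415] [-0.14263123  0.38590116  0.3860983 ] 0.00044273343573629444
fl- 0.0028 0.997
fl+ 0.0044 0.993
w200- 0.0042 0.983
w200+ 0.0018 0.979
w100+ 0.0014 0.944
0.0029230885792945896 ((np.float64(314.082717872969), np.float64(292.6089364844904)), array([ 0.4960308 , -0.03117278,  0.124     ]), np.float64(0.00994894941203742), np.float64(-0.11560234924851193))
```

View pics/s15c.png

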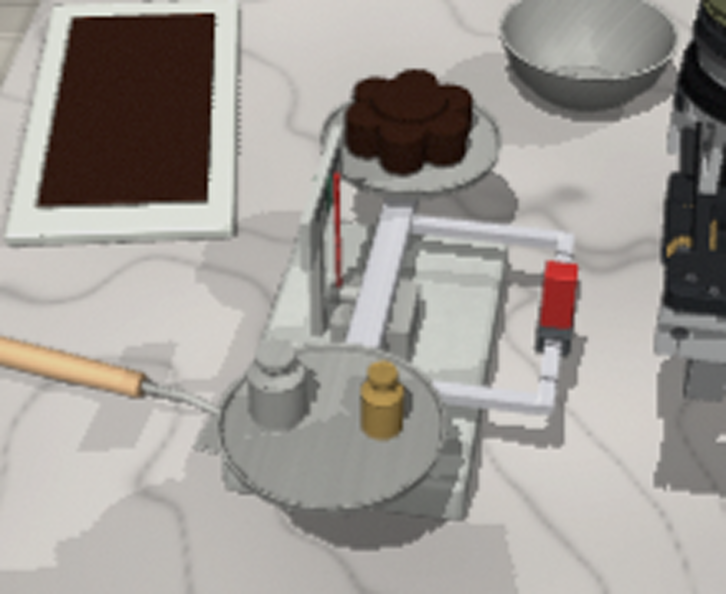

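View pics/p15.png

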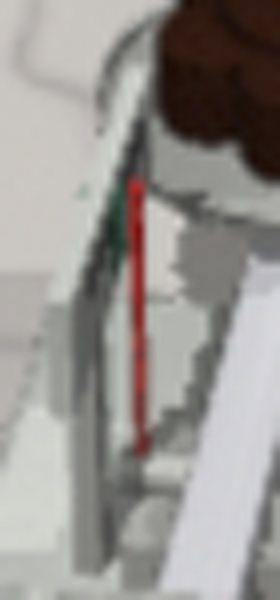

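Run:
```python
from h import *
T=PIV-ex*.115+ey*.050
units((T[0],T[1],.165),np.arctan2(ey[1],ey[0]));units((T[0],T[1],.117),np.arctan2(ey[1],ey[0]))
```

```text
t [ 0.278 -3.319  3.201] turn [0.004 0.    0.   ] dist 115.49760250428231
t [ 2.198 -3.319  3.201] turn [0.004 0.    0.   ] dist 127.71560585741777
```

>>> {"api": "arm_command", "payload": {
  "deltas": [
    {"translation":[0.1,-0.5,0.5],"turn":[0,0,0]},
    {"translation":[0.2,-1.4,1.4],"turn":[0,0,0]},
    {"translation":[0.27,-2.3,2.3],"turn":[0,0,0]},
    {"translation":[0.27,-3.0,2.95],"turn":[0,0,0]},
    {"translation":[0.4,-3.3,3.2],"turn":[0,0,0]},
    {"translation":[0.9,-3.32,3.2],"turn":[0,0,0]},
    {"translation":[1.6,-3.32,3.2],"turn":[0,0,0]},
    {"translation":[2.1,-3.32,3.2],"turn":[0,0,0]},
    {"translation":[2.2,-3.32,3.2],"turn":[0,0,0]},
    {"translation":[2.2,-3.32,3.2],"turn":[0,0,0]},
    {"translation":[2.2,-3.32,3.2],"turn":[0,0,0]},
    {"translation":[2.2,-3.32,3.2],"turn":[0,0,0]}
  ]
}}

```text
time_s: 24.02
ee_pos: [0.5019, 0.0087, 0.1178]
eef_rot: [0.083, 1.569, -0.042]
force: [-0.7, -0.3, 0.5]
grip_width: 0.0005
```

Run:
```python
from h import *
o=ctrl.get_obs();print(o['time_s'],pose()[0],o['force'],(pose()[0]-PIV)@ey)
T=PIV-ex*.115+ey*.0271
units((T[0],T[1],.117),np.arctan2(ey[1],ey[0]))
```

```text
24.0167 [0.50194974 0.0086672  0.11782992] [-0.73832205 -0.3452412   0.45177998] 0.050210079310283956
t [ 0.033 -0.925 -0.011] turn [ 0.007  0.015 -0.001] dist 23.138381448429538
```

>>> {"api": "arm_command", "payload": {
  "deltas": [
    {"translation":[0,-0.25,0],"turn":[0,0,0]},
    {"translation":[0,-0.42,0],"turn":[0,0,0]},
    {"translation":[0,-0.54,0],"turn":[0,0,0]},
    {"translation":[0,-0.64,0],"turn":[0,0,0]},
    {"translation":[0,-0.74,0],"turn":[0,0,0]},
    {"translation":[0,-0.83,0],"turn":[0,0,0]},
    {"translation":[0,-0.89,0],"turn":[0,0,0]},
    {"translation":[0,-0.91,0],"turn":[0,0,0]},
    {"translation":[0,-0.91,0],"turn":[0,0,0]},
    {"translation":[0,-0.91,0],"turn":[0,0,0]}
  ]
}}

```text
time_s: 24.85
ee_pos: [0.4987, -0.0142, 0.1169]
eef_rot: [-2.358, 1.571, -2.483]
force: [-0.2, 0.4, 0.0]
grip_width: 0.0002
```

Run:
```python
from h import *
o=ctrl.get_obs();print(o['time_s'],pose()[0],o['force'],(pose()[0]-PIV)@ey)
```

```text
24.85 [ 0.49873244 -0.01415143  0.11688554] [-0.21597857  0.43056661  0.01974338] 0.027171833143440374
```

>>> {"api": "arm_command", "payload": {
  "deltas": [
    {"translation":[0,0.3,0],"turn":[0,0,0]},
    {"translation":[0,0.7,0],"turn":[0,0,0]},
    {"translation":[-0.5,1.1,0],"turn":[0,0,0]},
    {"translation":[-1.5,1.4,-0.4],"turn":[0,0,0]},
    {"translation":[-2.2,1.6,-1.2],"turn":[0,0,0]},
    {"translation":[-2.2,2.4,-2.2],"turn":[0,0,0]},
    {"translation":[-2.2,3.4,-3.0],"turn":[0,0,0]},
    {"translation":[-2.2,4.2,-3.2],"turn":[0,0,0]}
  ]
}}

```text
time_s: 25.52
ee_pos: [0.4304, 0.102, 0.1723]
eef_rot: [1.049, 1.571, 0.925]
force: [0.2, -0.8, 0.5]
grip_width: 0.0005
```

>>> {"api": "arm_command", "payload": {
  "deltas": [
    {"translation":[0,0,0],"turn":[0,0,0]},
    {"translation":[0,0,0],"turn":[0,0,0]},
    {"translation":[0,0,0],"turn":[0,0,0]},
    {"translation":[0,0,0],"turn":[0,0,0]},
    {"translation":[0,0,0],"turn":[0,0,0]},
    {"translation":[0,0,0],"turn":[0,0,0]},
    {"translation":[0,0,0],"turn":[0,0,0]},
    {"translation":[0,0,0],"turn":[0,0,0]},
    {"translation":[0,0,0],"turn":[0,0,0]},
    {"translation":[0,0,0],"turn":[0,0,0]},
    {"translation":[0,0,0],"turn":[0,0,0]},
    {"translation":[0,0,0],"turn":[0,0,0]}
  ]
}}

```text
time_s: 26.52
ee_pos: [0.4325, 0.1, 0.1719]
eef_rot: [-1.354, 1.571, -1.479]
force: [0.5, -0.5, 0.3]
grip_width: 0.0005
```

>>> {"api": "arm_command", "payload": {
  "deltas": [
    {"translation":[0,0,0],"turn":[0,0,0]},
    {"translation":[0,0,0],"turn":[0,0,0]},
    {"translation":[0,0,0],"turn":[0,0,0]},
    {"translation":[0,0,0],"turn":[0,0,0]},
    {"translation":[0,0,0],"turn":[0,0,0]},
    {"translation":[0,0,0],"turn":[0,0,0]},
    {"translation":[0,0,0],"turn":[0,0,0]},
    {"translation":[0,0,0],"turn":[0,0,0]},
    {"translation":[0,0,0],"turn":[0,0,0]},
    {"translation":[0,0,0],"turn":[0,0,0]}
  ]
}}

```text
time_s: 27.35
ee_pos: [0.4325, 0.1001, 0.1719]
eef_rot: [2.936, 1.571, 2.811]
force: [-0.1, 0.1, 1.2]
grip_width: 0.0004
```

Run:
```python
from h import *
o=ctrl.get_obs();print(o['time_s'],pose()[0],o['force'],o['grip_width'])
im=optics.camera('side')[:,:,::-1].copy();it=optics.camera('top')[:,:,::-1].copy()
cv2.imwrite('pics/s16.png',im);cv2.imwrite('pics/t16.png',it)
cv2.imwrite('pics/s16c.png',cv2.resize(im[150:330,200:420],None,fx=3.3,fy=3.3,interpolation=cv2.INTER_CUBIC))
print(np.mean(tilts(im)),redtop(it,.124))
im2=optics.camera('side')[:,:,::-1].copy();print(np.mean(tilts(im2)))
```

```text
27.35 [0.43249006 0.10006292 0.17193272] [-0.11346064  0.05764929  1.15464513] 0.0004096577604927989
fl- -0.0043 0.996
fl+ -0.0024 0.992
w200- -0.0018 0.977
w200+ -0.0053 0.975
w100+ -0.0046 0.941
-0.003662614914812991 ((np.float64(314.8556624722428), np.float64(292.7179866765359)), array([ 0.4957808 , -0.03306975,  0.124     ]), np.float64(0.008035906353071122), np.float64(-0.11561323114385248))
fl- -0.0042 0.996
fl+ -0.0024 0.992
w200- -0.0021 0.977
w200+ -0.0048 0.975
w100+ -0.0046 0.942
-0.003625943201155158
```

View pics/s16c.png

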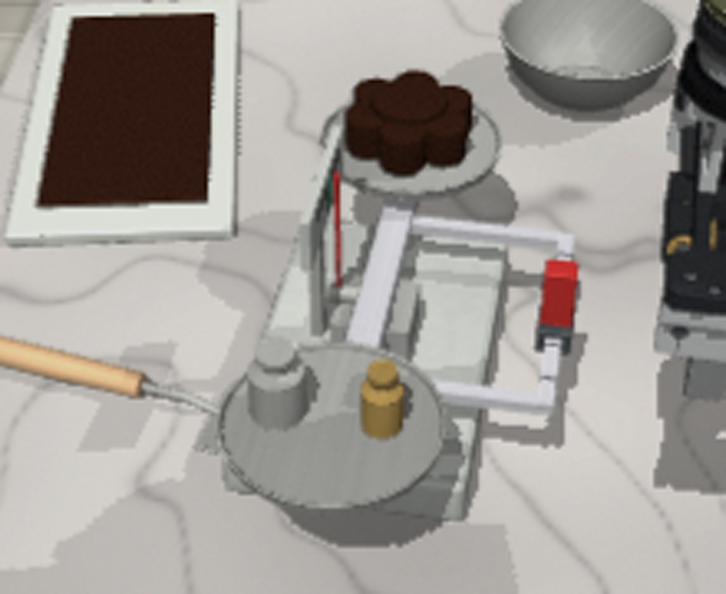

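Run:
```python
from h import *
T=PIV-ex*.115-ey*.030
units((T[0],T[1],.172),np.arctan2(ey[1],ey[0]));units((T[0],T[1],.117),np.arctan2(ey[1],ey[0]))
```

```text
t [-2.00e-03 -6.49e+00  3.20e+00] turn [ 0.004  0.    -0.001] dist 180.90337206984682
t [ 2.198 -6.49   3.2  ] turn [ 0.004  0.    -0.001] dist 189.06676004524806
```

>>> {"api": "arm_command", "payload": {
  "deltas": [
    {"translation":[-0.2,-0.8,0],"turn":[0,0,0]},
    {"translation":[-0.3,-2.2,0.2],"turn":[0,0,0]},
    {"translation":[-0.3,-3.6,0.8],"turn":[0,0,0]},
    {"translation":[-0.3,-5.0,1.6],"turn":[0,0,0]},
    {"translation":[-0.2,-6.1,2.5],"turn":[0,0,0]},
    {"translation":[0,-6.49,3.1],"turn":[0,0,0]},
    {"translation":[0.3,-6.49,3.2],"turn":[0,0,0]},
    {"translation":[0.9,-6.49,3.2],"turn":[0,0,0]},
    {"translation":[1.6,-6.49,3.2],"turn":[0,0,0]},
    {"translation":[2.1,-6.49,3.2],"turn":[0,0,0]},
    {"translation":[2.2,-6.49,3.2],"turn":[0,0,0]},
    {"translation":[2.2,-6.49,3.2],"turn":[0,0,0]}
  ]
}}

```text
time_s: 28.5
ee_pos: [0.4911, -0.0703, 0.1163]
eef_rot: [3.029, 1.569, 2.904]
force: [0.2, -0.2, 1.5]
grip_width: 0.0004
```

>>> {"api": "arm_command", "payload": {
  "deltas": [
    {"translation":[0,0,0],"turn":[0,0,0]},
    {"translation":[0,0,0],"turn":[0,0,0]}
  ]
}}

```text
time_s: 28.67
ee_pos: [0.492, -0.0708, 0.1178]
eef_rot: [-0.095, 1.569, -0.22]
force: [0.2, 0.2, 0.8]
grip_width: 0.0005
```

Run:
```python
from h import *
o=ctrl.get_obs();print(o['time_s'],pose()[0],o['force'],(pose()[0]-PIV)@ey)
im=optics.camera('side')[:,:,::-1].copy();cv2.imwrite('pics/s17.png',im)
cv2.imwrite('pics/s17c.png',cv2.resize(im[150:330,250:470],None,fx=3.3,fy=3.3,interpolation=cv2.INTER_CUBIC))
print(np.mean(tilts(im)))
T=PIV-ex*.115-ey*.0105
units((T[0],T[1],.117),np.arctan2(ey[1],ey[0]))
```

```text
28.6667 [ 0.49200125 -0.07075426  0.11784136] [0.18910813 0.22390602 0.80959494] -0.0298195733801059
fl- -0.0042 0.997
fl+ -0.0021 0.992
w200- -0.0029 0.928
w200+ -0.0059 0.925
w100+ -0.005 0.934
-0.004042246566688145
t [ 0.032  0.776 -0.011] turn [0.006 0.015 0.001] dist 19.405921022463314
```

View pics/s17c.png

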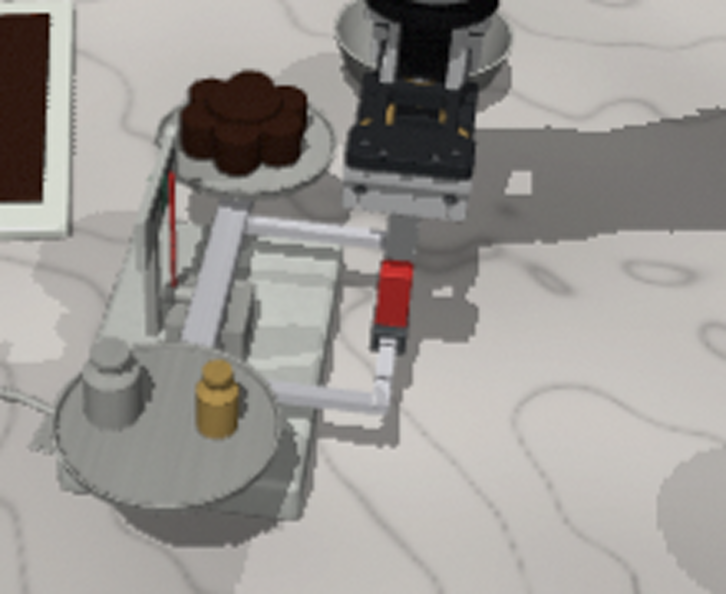

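>>> {"api": "arm_command", "payload": {
  "deltas": [
    {"translation":[0,0.2,0],"turn":[0,0,0]},
    {"translation":[0,0.4,0],"turn":[0,0,0]},
    {"translation":[0,0.52,0],"turn":[0,0,0]},
    {"translation":[0,0.6,0],"turn":[0,0,0]},
    {"translation":[0,0.65,0],"turn":[0,0,0]},
    {"translation":[0,0.7,0],"turn":[0,0,0]},
    {"translation":[0,0.74,0],"turn":[0,0,0]},
    {"translation":[0,0.77,0],"turn":[0,0,0]},
    {"translation":[0,0.77,0],"turn":[0,0,0]},
    {"translation":[0,0.77,0],"turn":[0,0,0]},
    {"translation":[0,0.6,0],"turn":[0,0,0]},
    {"translation":[0,0.3,0],"turn":[0,0,0]}
  ]
}}

```text
time_s: 29.72
ee_pos: [0.4926, -0.0635, 0.117]
eef_rot: [1.409, 1.571, 1.285]
force: [-0.7, 0.2, 0.2]
grip_width: 0.0005
```

>>> {"api": "arm_command", "payload": {
  "deltas": [
    {"translation":[0,0,0],"turn":[0,0,0]},
    {"translation":[0,0,0],"turn":[0,0,0]},
    {"translation":[0,0,0],"turn":[0,0,0]},
    {"translation":[0,0,0],"turn":[0,0,0]},
    {"translation":[0,0,0],"turn":[0,0,0]},
    {"translation":[0,0,0],"turn":[0,0,0]},
    {"translation":[0,0,0],"turn":[0,0,0]},
    {"translation":[0,0,0],"turn":[0,0,0]},
    {"translation":[0,0,0],"turn":[0,0,0]},
    {"translation":[0,0,0],"turn":[0,0,0]},
    {"translation":[0,0,0],"turn":[0,0,0]},
    {"translation":[0,0,0],"turn":[0,0,0]}
  ]
}}

```text
time_s: 30.72
ee_pos: [0.4926, -0.0635, 0.117]
eef_rot: [-0.982, 1.571, -1.107]
force: [-0.8, 0.3, 0.8]
grip_width: 0.0005
```

```bash
cat > m.py <<'E'
import sys
from h import *
o=ctrl.get_obs();print(o['time_s'],pose()[0],o['force'],(pose()[0]-PIV)@ey)
im=optics.camera('side')[:,:,::-1].copy();cv2.imwrite(f'pics/{sys.argv[1]}.png',im)
print(np.mean(tilts(im)), 'red',redc(im))
E
python3 m.py s18
```

```text
30.7167 [ 0.49258511 -0.0634864   0.11697133] [-0.76008066  0.34760769  0.83789932] -0.022536866968184896
fl- -0.0004 0.997
fl+ 0.0006 0.992
w200- 0.0001 0.924
w200+ -0.0023 0.916
w100+ -0.0017 0.94
-0.0007320481008317538 red (np.float64(368.9664804469274), np.float64(238.37430167597765), 179, np.int64(229), np.int64(248))
```

>>> {"api": "arm_command", "payload": {
  "deltas": [
    {"translation":[-0.3,-0.2,0],"turn":[0,0,0]},
    {"translation":[-1.2,-0.3,0],"turn":[0,0,0]},
    {"translation":[-2.2,-0.3,-0.4],"turn":[0,0,0]},
    {"translation":[-3.0,0,-1.2],"turn":[0,0,0]},
    {"translation":[-3.2,0.8,-2.2],"turn":[0,0,0]},
    {"translation":[-3.2,2.0,-3.0],"turn":[0,0,0]},
    {"translation":[-3.2,3.4,-3.4],"turn":[0,0,0]},
    {"translation":[-3.2,4.8,-3.4],"turn":[0,0,0]},
    {"translation":[-3.2,6.0,-3.4],"turn":[0,0,0]},
    {"translation":[-3.2,6.8,-3.4],"turn":[0,0,0]},
    {"translation":[-3.2,7.0,-3.4],"turn":[0,0,0]},
    {"translation":[-3.2,7.0,-3.4],"turn":[0,0,0]}
  ]
}}

```text
time_s: 31.77
ee_pos: [0.4301, 0.1213, 0.1973]
eef_rot: [-0.074, 1.571, -0.197]
force: [0.0, 0.2, 0.9]
grip_width: 0.0007
```

>>> {"api": "arm_command", "payload": {
  "deltas": [
    {"translation":[0,0,0],"turn":[0,0,0]},
    {"translation":[0,0,0],"turn":[0,0,0]},
    {"translation":[0,0,0],"turn":[0,0,0]},
    {"translation":[0,0,0],"turn":[0,0,0]},
    {"translation":[0,0,0],"turn":[0,0,0]},
    {"translation":[0,0,0],"turn":[0,0,0]},
    {"translation":[0,0,0],"turn":[0,0,0]},
    {"translation":[0,0,0],"turn":[0,0,0]}
  ]
}}

```text
time_s: 32.43
ee_pos: [0.4301, 0.1207, 0.197]
eef_rot: [-0.045, 1.571, -0.17]
force: [-0.4, 0.1, 0.0]
grip_width: 0.0007
```

```bash
python3 m.py s19
python3 - <<'E'
from h import *
it=optics.camera('top')[:,:,::-1].copy();cv2.imwrite('pics/t19.png',it);print(redtop(it,.124))
E
```

```text
32.4333 [0.43007765 0.1206884  0.19695546] [-0.38220829  0.10304347  0.0245345 ] 0.15235109673427022
fl- -0.003 0.997
fl+ -0.0015 0.992
w200- -0.0008 0.987
w200+ -0.0033 0.98
w100+ -0.0012 0.946
-0.0019750850370221012 red (np.float64(369.0326086956522), np.float64(238.25), 184, np.int64(229), np.int64(248))
((np.float64(314.74935016709986), np.float64(292.7148161901225)), array([ 0.49578628, -0.03280912,  0.124     ]), np.float64(0.008295133066291526), np.float64(-0.11564037235151206))
```

View pics/s19.png

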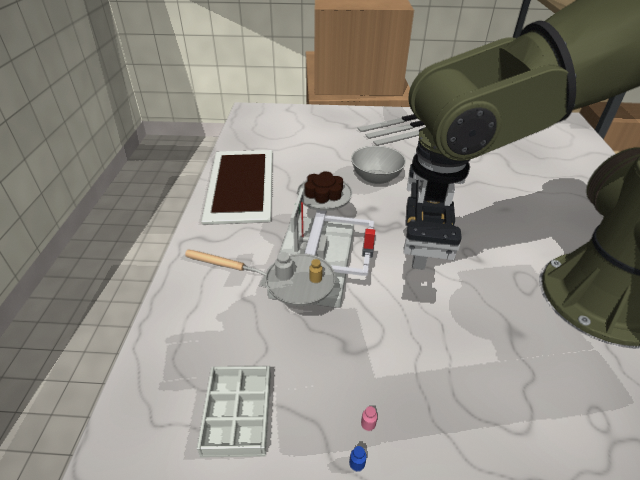

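View pics/t19.png

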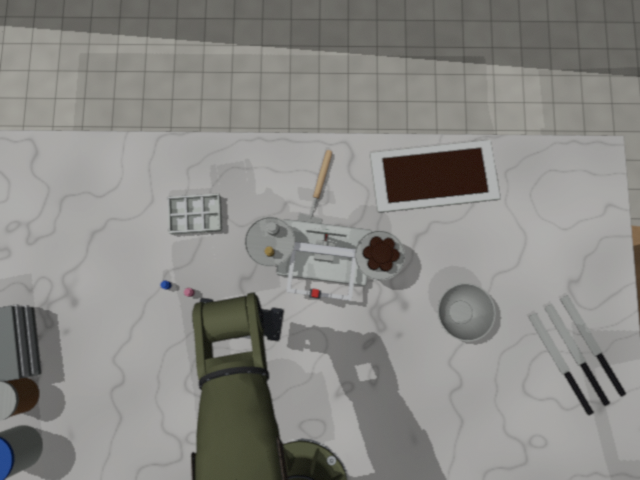

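>>> {"api": "arm_command", "payload": {
  "deltas": [
    {"translation":[0,0,0],"turn":[0,0,0]},
    {"translation":[0,0,0],"turn":[0,0,0]},
    {"translation":[0,0,0],"turn":[0,0,0]},
    {"translation":[0,0,0],"turn":[0,0,0]},
    {"translation":[0,0,0],"turn":[0,0,0]},
    {"translation":[0,0,0],"turn":[0,0,0]},
    {"translation":[0,0,0],"turn":[0,0,0]},
    {"translation":[0,0,0],"turn":[0,0,0]}
  ]
}}

```text
time_s: 33.2
ee_pos: [0.4301, 0.1208, 0.197]
eef_rot: [1.63, 1.571, 1.505]
force: [-1.2, 0.5, -0.5]
grip_width: 0.0004
```

```bash
python3 m.py s20
python3 - <<'E'
from h import *
T=PIV-ex*.115-ey*.030
units((T[0],T[1],.197),np.arctan2(ey[1],ey[0]));units((T[0],T[1],.117),np.arctan2(ey[1],ey[0]))
E
```

```text
33.2 [0.43006289 0.12076818 0.19695632] [-1.23812575  0.48613449 -0.4970161 ] 0.15242839328393168
fl- -0.003 0.997
fl+ -0.0018 0.992
w200- -0.0008 0.986
w200+ -0.0032 0.98
w100+ -0.0014 0.947
-0.0020497217322963954 red (np.float64(369.0054054054054), np.float64(238.27027027027026), 185, np.int64(229), np.int64(248))
t [-1.000e-03 -7.299e+00  3.400e+00] turn [0.004 0.    0.   ] dist 201.29505247496775
t [ 3.199 -7.299  3.4  ] turn [0.004 0.    0.   ] dist 216.593824411513
```

>>> {"api": "arm_command", "payload": {
  "deltas": [
    {"translation":[0,-0.8,0],"turn":[0,0,0]},
    {"translation":[0,-2.2,0.2],"turn":[0,0,0]},
    {"translation":[0,-3.7,0.8],"turn":[0,0,0]},
    {"translation":[0,-5.2,1.6],"turn":[0,0,0]},
    {"translation":[0,-6.5,2.5],"turn":[0,0,0]},
    {"translation":[0.1,-7.3,3.2],"turn":[0,0,0]},
    {"translation":[0.6,-7.3,3.4],"turn":[0,0,0]},
    {"translation":[1.4,-7.3,3.4],"turn":[0,0,0]},
    {"translation":[2.4,-7.3,3.4],"turn":[0,0,0]},
    {"translation":[3.0,-7.3,3.4],"turn":[0,0,0]},
    {"translation":[3.2,-7.3,3.4],"turn":[0,0,0]},
    {"translation":[3.2,-7.3,3.4],"turn":[0,0,0]}
  ]
}}

```text
time_s: 34.25
ee_pos: [0.4912, -0.0708, 0.1161]
eef_rot: [3.039, 1.569, 2.914]
force: [0.4, 0.7, 0.2]
grip_width: 0.0006
```

>>> {"api": "arm_command", "payload": {
  "deltas": [
    {"translation":[0,0,0],"turn":[0,0,0]},
    {"translation":[0,0,0],"turn":[0,0,0]}
  ]
}}

```text
time_s: 34.42
ee_pos: [0.4922, -0.071, 0.1181]
eef_rot: [-0.11, 1.569, -0.235]
force: [0.5, 0.3, -0.1]
grip_width: 0.0002
```

```bash
python3 m.py s21
```

```text
34.4167 [ 0.49222628 -0.0710018   0.11812048] [ 0.51328077  0.31580825 -0.11228585] -0.03003699651170773
fl- -0.0031 0.997
fl+ -0.0012 0.992
w200- -0.0023 0.931
w200+ -0.0055 0.926
w100+ -0.0039 0.939
-0.003208873435564272 red (np.float64(368.96685082872926), np.float64(238.3646408839779), 181, np.int64(229), np.int64(248))
```

>>> {"api": "arm_command", "payload": {
  "deltas": [
    {"translation":[0,0.2,0],"turn":[0,0,0]},
    {"translation":[0,0.4,0],"turn":[0,0,0]},
    {"translation":[0,0.54,0],"turn":[0,0,0]},
    {"translation":[0,0.62,0],"turn":[0,0,0]},
    {"translation":[0,0.67,0],"turn":[0,0,0]},
    {"translation":[0,0.72,0],"turn":[0,0,0]},
    {"translation":[0,0.76,0],"turn":[0,0,0]},
    {"translation":[0,0.79,0],"turn":[0,0,0]},
    {"translation":[0,0.79,0],"turn":[0,0,0]},
    {"translation":[0,0.79,0],"turn":[0,0,0]},
    {"translation":[0,0.6,0],"turn":[0,0,0]},
    {"translation":[0,0.3,0],"turn":[0,0,0]}
  ]
}}

```text
time_s: 35.47
ee_pos: [0.4926, -0.0636, 0.117]
eef_rot: [1.399, 1.571, 1.274]
force: [-0.8, -0.6, 0.9]
grip_width: 0.0006
```

>>> {"api": "arm_command", "payload": {
  "deltas": [
    {"translation":[-0.3,-0.2,0],"turn":[0,0,0]},
    {"translation":[-1.2,-0.3,0],"turn":[0,0,0]},
    {"translation":[-2.2,-0.3,-0.4],"turn":[0,0,0]},
    {"translation":[-3.0,0,-1.2],"turn":[0,0,0]},
    {"translation":[-3.2,0.8,-2.2],"turn":[0,0,0]},
    {"translation":[-3.2,2.0,-3.0],"turn":[0,0,0]},
    {"translation":[-3.2,3.4,-3.4],"turn":[0,0,0]},
    {"translation":[-3.2,4.8,-3.4],"turn":[0,0,0]},
    {"translation":[-3.2,6.0,-3.4],"turn":[0,0,0]},
    {"translation":[-3.2,6.8,-3.4],"turn":[0,0,0]},
    {"translation":[-3.2,7.0,-3.4],"turn":[0,0,0]},
    {"translation":[-3.2,7.0,-3.4],"turn":[0,0,0]}
  ]
}}

```text
time_s: 36.47
ee_pos: [0.4301, 0.1212, 0.1973]
eef_rot: [0.382, 1.571, 0.259]
force: [-0.7, 0.2, 0.2]
grip_width: 0.0007
```

>>> {"api": "arm_command", "payload": {
  "deltas": [
    {"translation":[0,0,0],"turn":[0,0,0]},
    {"translation":[0,0,0],"turn":[0,0,0]},
    {"translation":[0,0,0],"turn":[0,0,0]},
    {"translation":[0,0,0],"turn":[0,0,0]},
    {"translation":[0,0,0],"turn":[0,0,0]},
    {"translation":[0,0,0],"turn":[0,0,0]},
    {"translation":[0,0,0],"turn":[0,0,0]},
    {"translation":[0,0,0],"turn":[0,0,0]},
    {"translation":[0,0,0],"turn":[0,0,0]},
    {"translation":[0,0,0],"turn":[0,0,0]},
    {"translation":[0,0,0],"turn":[0,0,0]},
    {"translation":[0,0,0],"turn":[0,0,0]}
  ]
}}

```text
time_s: 37.47
ee_pos: [0.4301, 0.1208, 0.197]
eef_rot: [2.403, 1.571, 2.278]
force: [-0.4, -0.9, -0.3]
grip_width: 0.0003
```

```bash
python3 m.py s22
```

```text
37.4667 [0.43005661 0.12080023 0.19695677] [-0.35658532 -0.86158741 -0.26489934] 0.1524594068738804
fl- -0.002 0.996
fl+ -0.0003 0.992
w200- -0.0003 0.986
w200+ -0.0033 0.98
w100+ -0.0004 0.947
-0.0012547332894455843 red (np.float64(369.0054054054054), np.float64(238.27027027027026), 185, np.int64(229), np.int64(248))
```

Run:
```python
import cv2
im=cv2.imread('pics/s22.png');cv2.imwrite('pics/s22c.png',cv2.resize(im[150:330,200:420],None,fx=3.3,fy=3.3,interpolation=cv2.INTER_CUBIC))
```

```text
(no output)
```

View pics/s22c.png

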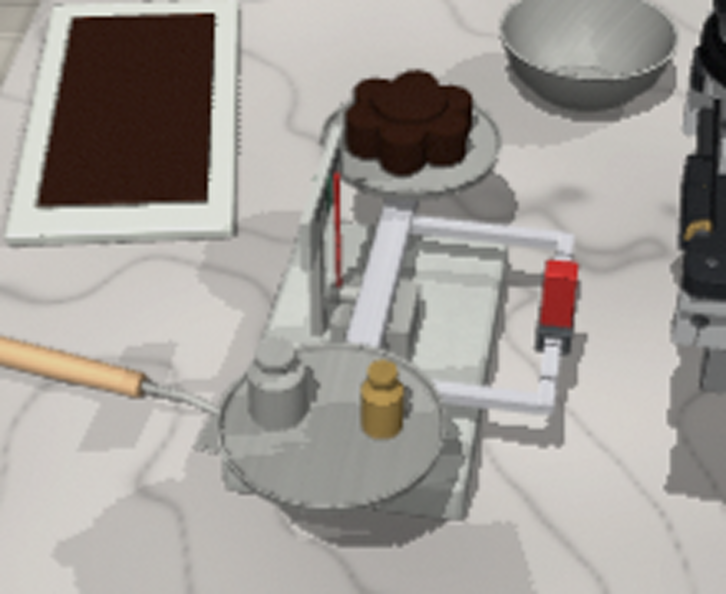

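The last picture shows both weights upright on the pan. The red pointer (about column 338 of this crop) lies at the mark, the rider stands free, and the arm is clear of everything. I'm handing it in.

```bash
python3 -c "
from station import ctrl
print(ctrl.hand_in(),ctrl.get_obs()['time_s'])"
```

```text
the job is handed in; nothing more can be done
the job is handed in; nothing more can be done
```

I handed the job in at about 37.5 s, with the beam resting within measurement error of level. Both weights were needed: with the 200 g alone the beam stayed on its chocolate-low stop. Both now stand upright on the weight pan.

- **Weight of the flower:** about 311 g. That is 300 g plus the rider at roughly +8 mm, good to a couple of grams because the rider's place on its rail is known to only a millimetre or two.
- **Rider:** I moved it with open-sided pushes of the closed fingertips, about 3 N at the highest I read. I pushed it three times towards the chocolate, the third about 1 mm too far, then gave it two small nudges back.
- **Final tilt:** the last reading, about 2 s after I backed off, averaged −0.0013 rad (about 0.5 g). The five trackers behind it ranged from −0.0033 to −0.0003 rad.
- **Pointer:** from the side camera it lies at the green mark, but the view is too oblique to confirm that more finely than the tilt reading does.
- **Other things:** the arm was touching nothing at the end. I did not touch the chocolate, bowl, palette knife, tray or the blue and pink look-alikes, and the pictures show none of them moved.

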